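# Hang the battery cradle on the control chassis and load its two battery packs

## Task

Hang the zinc battery cradle on the grey upright of the control chassis: hook its four tabs into the top two rows of slots, level and fully in, and push it down until it is home and the orange spring catch has snapped out through the window in its back. Then take both blue battery packs out of the kit tray together in one grasp and stand them upright, side by side, in the cradle, and let go. Leave the spare relay, the spare contactor and the rail offcut beside them where they lie.

Things in the scene. Friction and masses are not known exactly. Their poses are not given: they have to be found in the camera images.
- seat (a point): Point on the control chassis's grey steel upright (fixed; 100 mm wide, 375 mm high, 3 mm sheet): on its vertical front face, mid-width, 115 mm above the bench, where the cradle's rear lower edge comes to rest. x points level into the upright (the way the tabs go in), y along its width, z up. With the cradle home, cradle_mid is at x -50 mm, y 0, z +20 mm from here.
- slots (a point): Centre of the top two slot rows, on the same face, 46 mm above seat, same axes. Slots 9 mm wide, 28 mm high, in columns at y +29.5 and -29.5 mm; these rows span z -32 to -4 and +4 to +32 mm from here (8 mm webs between). A tab's neck comes to rest on a slot's lower edge. Two more rows below (-68 to -40 and -104 to -76 mm) are not used.
- duct_edge (a point): Middle of the lower front edge of the grey wiring duct (200 mm wide, 41 mm high) fixed across the head of the upright: 60 mm in front of the upright's face, 335 mm above the bench; its top is at 376 mm. It overhangs the cradle's place, so work under it with the tool leaning back from the upright, about 30 degrees from vertical.
- plate_front (a point): Middle of the front edge of the chassis's black base plate (210 x 220 mm, 3 mm thick), 160 mm in front of the upright's face, same axes as seat. On the plate, in front of and below the cradle's place, are fixed a contactor (top 86 mm above the bench), a relay (69 mm) and a terminal block (30 mm).
- catch (a joint): Orange spring catch, a sloped tongue 18 mm wide in the upright's face, tip 8.5 mm above seat. 0 = out (juts 5 mm); grows as pressed in, to 0.008 m; spring 4 to 8 N. The cradle's rear lower edge rides down over it at the end of its travel. Its weight is not enough: push down with 10 to 20 N. It then snaps out through the window in the cradle's back and stops the cradle lifting.
- cradle_mid (a point): Loose zinc sheet cradle, 0.32 kg, level on the bench: 100 mm deep (x), 62 mm over its cheeks (y, the width to grip), 56 mm inside. Point at mid depth and width, 20 mm above its underside; x to its tabbed back, z up. Floor top 17 mm below the point. Cheeks 40 mm high from x -20 to +50 mm (64 mm high behind x +30), 20 mm high in front of x -20; 7 mm front lip.
- cradle_tabs (a point): Middle of the cradle's back (rear face), 32 mm above its underside. Four 3 mm thick tabs at y +29.5 and -29.5 mm jut 8.5 mm back: necks 10 mm high, lower edges 14 and 50 mm above the underside, with a lip hanging 10 mm below each, 4.5 mm off the back. Tabs pass the slots while the cradle is 10 to 18 mm (best 14) above its home height, then it goes down. About 1.5 mm play when home.
- battery_a_mid (a point): Blue battery pack with black top, loose, 50 mm (x) by 23 mm (y) by 90 mm high, 0.24 kg. Stands in the kit tray beside the other along y, about 3 mm apart; pressed together the pair is 46 mm wide. Point at its centre, 45 mm above its underside; z up. Standing in the cradle this point is 28 mm above cradle_mid; anywhere flat on the floor between the cheeks will do.
- battery_b_mid (a point): The other battery pack, the same size and shape.
- kit_in (a point): Grey shallow kit tray holding the two packs, fixed to the bench: 110 mm (x) by 100 mm (y), 4 mm walls 14 mm high. This point is the centre of its inner floor, 4 mm above the bench; the packs stand side by side along its y, one either side of its middle, and its x points the same way as theirs.
- rail_offcut: Bystander: offcut of steel mounting rail, 150 x 29 x 8 mm, lying flat (origin under its middle). Leave it.
- spare_relay: Bystander: spare relay on its black socket, 40 x 34 x 64 mm high, origin under its middle. Leave it.
- spare_contactor: Bystander: spare cream contactor, 70 x 45 x 83 mm high, origin under its middle. Leave it.
Mind the look-alikes: they are no part of the job. Leave any red or yellow look-alike of the part that bears cradle_mid alone.

How it is judged:
By the outcome, as a careful person would: the job done as asked, in the order asked, and still so for the second after the job is handed in, with the robot touching nothing.
It also fails if it takes over 72 s, if anything falls off the work surface, if the arm or the gripper's body presses on something with over 40 N, if the wrist force passes 120 N, or if a joint passes its speed limit or range.

## Robot

A 6-joint arm with a two-finger parallel gripper is mounted at the origin on the work surface. World frame = base frame: x ahead of the robot, y to its left, z up, the work surface at z = 0. Lengths are in m, angles in degrees, forces in N, time in s.
With the tool pointing down it reaches from about 0.25 to 0.775 m from the base axis. Payload 4 kg.
Tool frame: the origin (TCP) lies midway between the tips of the shut fingers; the grasp point (between the pads) lies 19 mm behind it; z points along the fingers, y is the direction in which the jaws open and shut (so a half turn about z gives the same grasp; the last joint's range is limited). The gripper opens to 94 mm and grips with 3 to 60 N. Pads are 16 mm wide; open, the fingers measure 119 mm over their backs; the gripper's body (75 mm by 177 mm) begins 78 mm behind the grasp point.
Start: joints at [60.269, 4.996, 78.535, -0, 96.463, -5.907], TCP at [0.222, 0.503, 0.206] pointing down, gripper open.
Joint ranges: [-177.83, 177.83], [-43.37, 116.18], [15.69, 146.23], [-61.86, 241.86], [9.47, 152.12], [-147.06, 147.06]. Speed limits (degrees/s): [159.86, 159.86, 180, 180, 180, 180].

## Interface

Orientations are given as [roll, pitch, yaw] about the fixed x, y, z axes, in that order (R = Rz(yaw) Ry(pitch) Rx(roll)).
In Python, from workcell import * gives the robot as it stands.
- The arm moves only by the tool move_arm, never from a script. Its arguments are lists of equal length, an entry for each row: "claw": the opening, from -1 (shut) to 1 (fully open); "linear": the shift along the tool's x, y, z in mm, a list of three; "twist": the turn, a rotation vector about the tool's x, y, z in degrees, a list of three. In form: {"claw": [claw, ...], "linear": [[dx, dy, dz], ...], "twist": [[wx, wy, wz], ...]}. A call has 1 to 20 rows; each row shifts and turns the commanded pose from where the row before left it, along the tool's axes as they then stand; what a row does not reach is not made up. A row lasts 1/12 s, in which the tool goes at most 41.7 mm and 7.16 degrees, less where a joint would pass 70% of its speed; a pose out of reach is approached as far as the arm can. A call with a gripper value outside its range is refused whole. The fingers move at their own pace and stop on an object; "newtons" is the grip in N (left out, the last holds). Time passes only in rows, so rows that do not move let the fingers close. It gives the time, the measured TCP pose, the force and the opening at its end, in the units of the state.
- read_state(): the state, without advancing time (a new reading comes with each control period).
- capture(name): name is "scene" or "side" or "wrist"; returns the picture (400x640x3 uint8, red, green, blue); there is no depth.
- get_calibration(name): a dict with "mtx" (3x3 intrinsics, pixels), "dist_coeffs" ([k1, k2, p1, p2, k3] as OpenCV has them; the pictures are not rectified), "R" (3x3) and "t" (3): a world point X has camera coordinates R X + t; the wrist camera has in their place "mount" (4x4, takes a point from camera to tool coordinates, whose origin is the TCP and whose axes are the flange's). Camera axes: x right, y down, z forward; pixel columns grow to the right and rows downward; lengths in m; the calibration is good to about 2 mm. A picture is of the moment at which its call begins: read the wrist's pose just before it. get_calibration takes no time and is no camera call.
- job_done(): hands the job in, once; it reports no verdict.
The state is a dict: "clock": time; "joint_pos": joint angles; "qvel": joint speeds; "tau": joint torques, N m; "tool_pos": TCP position; "eef_rot": TCP orientation; "contact_force": force on the tool from outside, world axes, zero at the start; "torque": the same for the moment, N m; "gripper_width": finger opening in m.
Only numpy, scipy, OpenCV 4.12 (cv2) and the standard library are available. Lean on these libraries where they do the work, as an engineer would, in place of code of your own. Each camera call takes 0.05 s, during which the arm holds its last target.

## Working session

There is one attempt and no reset: what is moved stays moved. The work goes in short steps, Python scripts to look and compute and a tool call to move; the robot and the scene stay as the last step left them, time stands still between calls to the robot, and variables do not carry over. Pictures are saved under pics/ and viewed, and the job is handed in when it is done.

Besides the shell and the picture viewer there is one more tool, called after "Call:" as name(argument=value, ...) on one line, values as JSON. move_arm: Moves the arm, as the interface text tells. Its arguments: {"type":"object","properties":{"claw":{"type":"array","items":{"type":"number"}},"linear":{"type":"array","items":{"type":"array","items":{"type":"number"}}},"twist":{"type":"array","items":{"type":"array","items":{"type":"number"}}},"newtons":{"type":"number"}},"required":["claw","linear","twist"]}

```bash
mkdir -p pics; ls; python3 - <<'E'
from workcell import *
import cv2
print(read_state())
for n in ("scene","side","wrist"):
    im=capture(n); cv2.imwrite(f"pics/{n}0.png",im[:,:,::-1]); c=get_calibration(n); print(n,c)
E
```

```text
pics
{'clock': 0.0, 'joint_pos': array([ 6.02694441e+01,  5.03852272e+00,  7.86228178e+01,  9.90714313e-04,
        9.64634665e+01, -5.90554710e+00]), 'qvel': array([-0.00995862, -0.0900056 ,  0.03200358,  0.01000232,  0.06462405,
        0.05983622]), 'tau': array([ 1.66273559e-03, -3.40177166e+01, -3.02433944e+01,  7.18634413e-02,
        3.27651179e-02, -1.75675564e-04]), 'tool_pos': array([0.22188245, 0.50266279, 0.20432684]), 'eef_rot': array([-1.79875957e+02, -1.38206749e-02,  1.56175087e+02]), 'contact_force': array([ 0.72997143,  0.79270599, -0.1490652 ]), 'torque': array([ 0.00088487, -0.00289941, -0.02259212]), 'gripper_width': 0.09399833884944712}
scene {'mtx': array([[461.47508332,   0.        , 320.34227155],
       [  0.        , 461.47508332, 198.72922982],
       [  0.        ,   0.        ,   1.        ]]), 'dist_coeffs': array([-0.09312355,  0.        ,  0.        ,  0.        ,  0.        ]), 'R': array([[ 0.45092006,  0.8923821 , -0.01803553],
       [ 0.62124998, -0.32829751, -0.71152597],
       [-0.64087406,  0.30963676, -0.7024283 ]]), 't': array([-0.19010279,
[... 398 characters left out ...]
59763371,  0.62709489, -0.49958578]]), 't': array([-0.46789994,  0.34717315,  0.84223927])}
wrist {'mtx': array([[310.85028966,   0.        , 319.21716059],
       [  0.        , 310.85028966, 199.84561843],
       [  0.        ,   0.        ,   1.        ]]), 'dist_coeffs': array([-0.04595631,  0.        ,  0.        ,  0.        ,  0.        ]), 'mount': array([[ 4.67169293e-04, -9.68521176e-01, -2.48930741e-01,
         7.14733860e-02],
       [ 9.99999853e-01,  5.21309274e-04, -1.51567648e-04,
         9.80856576e-05],
       [ 2.76566380e-04, -2.48930634e-01,  9.68521277e-01,
        -1.78156546e-01],
       [ 0.00000000e+00,  0.00000000e+00,  0.00000000e+00,
         1.00000000e+00]])}
```

View pics/scene0.png

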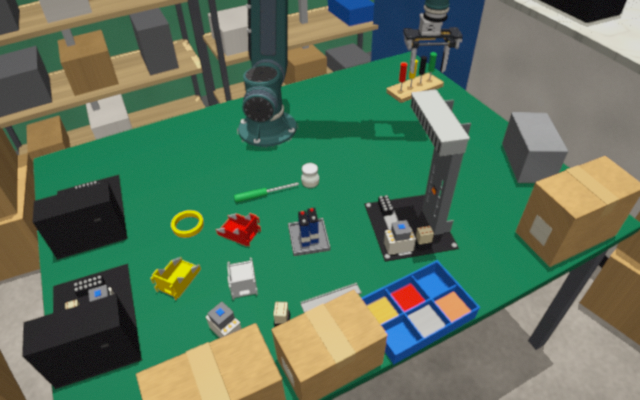

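View pics/side0.png

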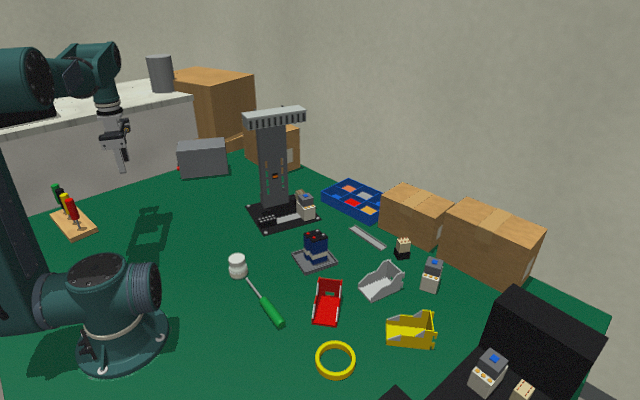

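View pics/wrist0.png

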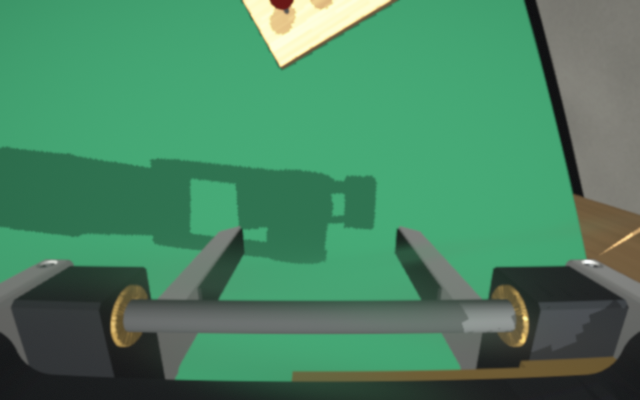

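Scene view: the zinc cradle is at about (242,278), the tray with packs at (309,228), and the upright at (440,190). Side view: the cradle is at (381,281), the tray at (315,255), and the upright at (272,165). I'll write helpers and zoom in.

```bash
cat > h.py <<'E'
from workcell import *
import numpy as np, cv2
from scipy.spatial.transform import Rotation as Rn
def Rrpy(e): return Rn.from_euler('xyz',e,degrees=True).as_matrix()
def cam(n,st=None):
    c=get_calibration(n)
    if n=='wrist':
        M=c['mount'];st=st or read_state()
        Rt=Rrpy(st['eef_rot']);Rc=Rt@M[:3,:3];o=Rt@M[:3,3]+st['tool_pos']
        R=Rc.T;t=-R@o
    else: R,t=c['R'],c['t']
    return c['mtx'],c['dist_coeffs'],np.array(R),np.array(t)
def ray(C,uv):
    K,d,R,t=C
    p=cv2.undistortPoints(np.array([[uv]],float),K,d)[0,0]
    v=R.T@np.array([p[0],p[1],1]);return -R.T@t,v/np.linalg.norm(v)
def onz(C,uv,z):
    o,v=ray(C,uv);return o+v*(z-o[2])/v[2]
def tri(C1,u1,C2,u2):
    o1,a=ray(C1,u1);o2,b=ray(C2,u2)
    s=np.linalg.lstsq(np.c_[a,-b],o2-o1,rcond=None)[0]
    p,q=o1+s[0]*a,o2+s[1]*b
    return (p+q)/2,np.linalg.norm(p-q)*1e3
def proj(C,X):
    K,d,R,t=C
    return cv2.projectPoints(np.array(X,float).reshape(-1,3),cv2.Rodrigues(R)[0],t,K,d)[0][:,0]
def crop(src,dst,x,y,w,h,k):
    im=cv2.imread(src)[y:y+h,x:x+w];cv2.imwrite(dst,cv2.resize(im,None,fx=k,fy=k,interpolation=cv2.INTER_CUBIC))
E
python3 - <<'E'
from h import *
crop('pics/scene0.png','pics/sA.png',200,180,130,100,6)
crop('pics/scene0.png','pics/sB.png',355,80,130,190,3.1)
crop('pics/side0.png','pics/dA.png',280,210,130,100,6)
crop('pics/side0.png','pics/dB.png',235,95,100,150,4)
S=cam('scene');D=cam('side')
print('cradle',onz(S,(242,278),.02),onz(D,(381,281),.02))
print('tray',onz(S,(309,235),.02),onz(D,(315,258),.02))
print('upr',onz(S,(440,240),.003))
E
```

```text
cradle [ 0.59208046 -0.30800998  0.02      ] [ 0.58974191 -0.30279089  0.02      ]
tray [ 0.5412687 -0.0948095  0.02     ] [ 0.52260813 -0.10711594  0.02      ]
upr [0.71247435 0.22205507 0.003     ]
```

View pics/sA.png

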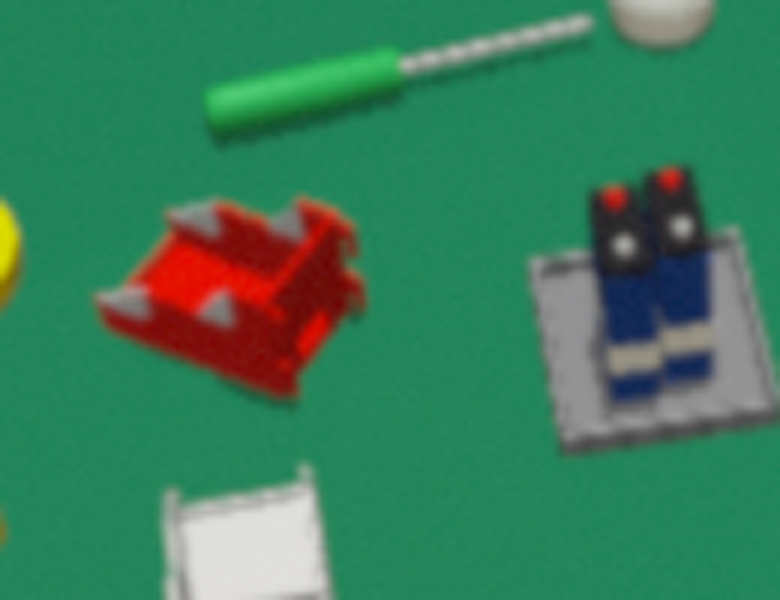

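View pics/sB.png

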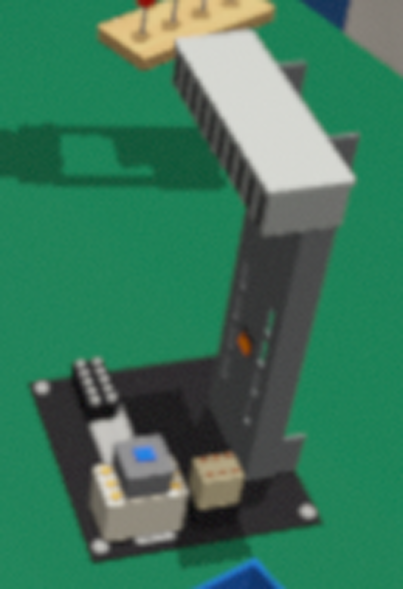

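View pics/dA.png

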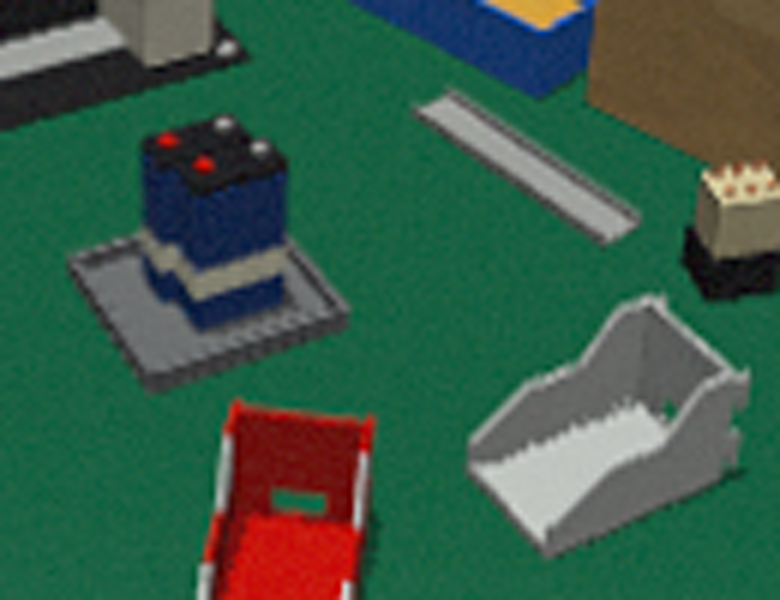

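View pics/dB.png

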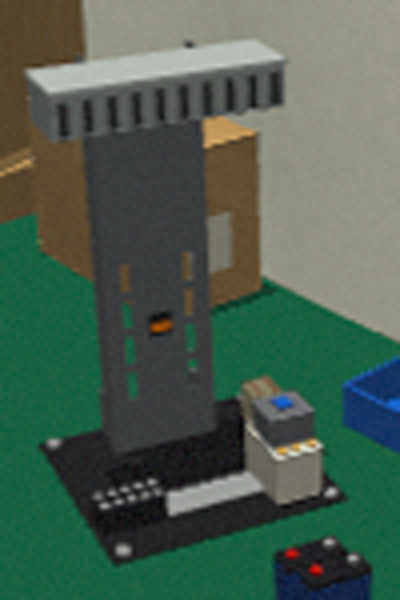

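```bash
python3 - <<'E'
from h import *
crop('pics/scene0.png','pics/sC.png',210,245,80,60,9)
S=cam('scene');D=cam('side')
print('cams',ray(S,(0,0))[0],ray(D,(0,0))[0])
f=lambda p,o,k:(o[0]+(p[0]+.5)/k-.5,o[1]+(p[1]+.5)/k-.5)
for p in [(38,442),(115,562),(350,495)]: print('plate side',onz(D,f(p,(235,95),4),.003))
for p in [(30,385),(95,560),(320,520),(215,357)]: print('plate scene',onz(S,f(p,(355,80),3.1),.003))
for p in [(118,453),(215,428)]: print('upr bottom side',onz(D,f(p,(235,95),4),.003))
print('catch',tri(S,f((244,342),(355,80),3.1),D,f((160,324),(235,95),4)))
# duct bottom front corners
print('duct L',tri(S,f((258,233),(355,80),3.1),D,f((285,102),(235,95),4)))
print('duct top R',tri(S,f((268,192),(355,80),3.1),D,f((285,67),(235,95),4)))
print('duct top L',tri(S,f((178,42),(355,80),3.1),D,f((45,97),(235,95),4)))
k=(280,210)
for p in [(550,556),(470,468),(737,480)]: print('cradle bottom side',onz(D,f(p,k,6),.0))
k2=(200,180)
print('tray rims scene',[onz(S,f(p,k2,6),.014) for p in [(528,262),(740,232),(780,405),(562,440)]])
print('tray rims side',[onz(D,f(p,k,6),.014) for p in [(68,262),(152,378),(348,310)]])
print('packs tops side',[onz(D,f(p,k,6),.094) for p in [(142,142),(190,195),(287,163),(232,117)]])
E
```

```text
cams [ 1.30149025 -0.4249003   0.97539944] [-0.04579837 -0.72175652  0.72511831]
plate side [0.54683764 0.3134958  0.003     ]
plate side [0.48923012 0.10969694 0.003     ]
plate side [0.70170194 0.04940261 0.003     ]
plate scene [0.49449182 0.10924548 0.003     ]
plate scene [0.70124879 0.05111356 0.003     ]
plate scene [0.75669163 0.24916381 0.003     ]
plate scene [0.54576284 0.28847791 0.003     ]
upr bottom side [0.59102519 0.24650616 0.003     ]
upr bottom side [0.68588094 0.22021346 0.003     ]
catch (array([0.63779496, 0.23180465, 0.12663284]), np.float64(1.457466301766783))
duct L (array([0.71602756, 0.14621654, 0.33711825]), np.float64(2.6216248547671093))
duct top R (array([0.71539714, 0.14757776, 0.36907522]), np.float64(3.2253391437930725))
duct top L (array([0.52517336, 0.2067914 , 0.36978262]), np.float64(1.5445961915314717))
cradle bottom side [ 0.52565338 -0.32338635  0.        ]
cradle bottom side [ 0.54044004 -0.2632041   0.        ]
cradle bottom side [ 0.62436    -0.35286564  0.        ]
tray rims scene [array([ 0.46903035, -0.12725577,  0.014     ]), array([ 0.49829336, -0.03027108,  0.014     ]), array([ 0.60071919, -0.06245171,  0.014     ]), array([ 0.57366289, -0.15725602,  0.014     ])]
tray rims side [array([ 0.48851873, -0.03558306,  0.014     ]), array([ 0.46302498, -0.12924274,  0.014     ]), array([ 0.56657554, -0.15842653,  0.014     ])]
packs tops side [array([ 0.51305194, -0.06664761,  0.094     ]), array([ 0.50199993, -0.11369641,  0.094     ]), array([ 0.55311797, -0.12686443,  0.094     ]), array([ 0.55960256, -0.08121656,  0.094     ])]
```

View pics/sC.png

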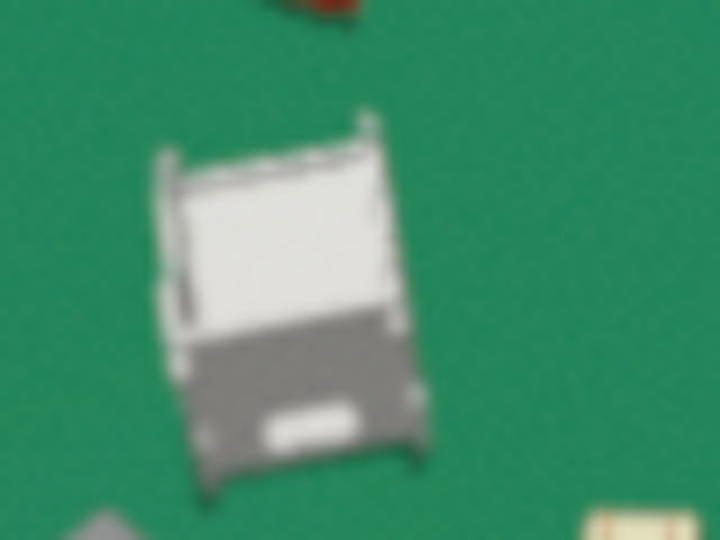

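Rough poses agree between the two cameras. The upright's seat is at about (0.640, 0.233) with x yaw about 74°. The cradle is at about (0.581, -0.306) with yaw about -15°. The tray is at about (0.535, -0.094) with yaw about -17°. Next I'll move toward the cradle for a wrist view.

Call:
move_arm(claw=[1,1,1,1,1,1,1,1,1,1,1,1,1,1,1,1,1,1,1,1], linear=[[-23.5,-32,-4],[-23.5,-32,-4],[-23.5,-32,-4],[-23.5,-32,-4],[-23.5,-32,-4],[-23.5,-32,-4],[-23.5,-32,-4],[-23.5,-32,-4],[-23.5,-32,-4],[-23.5,-32,-4],[-23.5,-32,-4],[-23.5,-32,-4],[-23.5,-32,-4],[-23.5,-32,-4],[-23.5,-32,-4],[-23.5,-32,-4],[-23.5,-32,-4],[-23.5,-32,-4],[-23.5,-32,-4],[-23.5,-32,-4]], twist=[[0,0,0],[0,0,0],[0,0,0],[0,0,0],[0,0,0],[0,0,0],[0,0,0],[0,0,0],[0,0,0],[0,0,0],[0,0,0],[0,0,0],[0,0,0],[0,0,0],[0,0,0],[0,0,0],[0,0,0],[0,0,0],[0,0,0],[0,0,0]])

```text
clock: 1.82
tool_pos: [0.3934, -0.2742, 0.2853]
eef_rot: [180.0, -0.0, 156.1]
contact_force: [0.5, -0.3, 0.7]
gripper_width: 0.094
```

```bash
cat >> h.py <<'E'
def Rtool(yaw,lean):
    y,l=np.radians([yaw,lean]);cx=np.array([np.cos(y),np.sin(y),0]);z=np.array([0,0,1.])
    X=np.cos(l)*cx+np.sin(l)*z;Z=np.sin(l)*cx-np.cos(l)*z
    return np.c_[X,np.cross(Z,X),Z]
def show():
    s=read_state();np.set_printoptions(precision=4,suppress=True)
    print('t',round(s['clock'],2),'j',s['joint_pos'].round(1),'tcp',s['tool_pos'],'rpy',s['eef_rot'].round(2),'F',s['contact_force'].round(1),'w',round(s['gripper_width']*1e3,1));return s
def goto(pos,R,s=None):
    """needed: translation in present tool axes; rotvec in tool axes; translation in target tool axes"""
    s=s or read_state();R0=Rrpy(s['eef_rot']);d=(np.array(pos)-s['tool_pos'])*1e3
    print('lin(now axes)',(R0.T@d).round(1),'lin(target axes)',(R.T@d).round(1),'|d|',np.linalg.norm(d).round(1),'twist',np.degrees(Rn.from_matrix(R0.T@R).as_rotvec()).round(2))
E
python3 - <<'E'
from h import *
show()
R=Rtool(-15,35); g=np.array([.581,-.306,.026]); goto(g-.2*R[:,2],R)
E
```

```text
t 1.82 j [ -41.7   -4.1   78.7    0.   105.4 -107.8] tcp [ 0.3934 -0.2742  0.2853] rpy [179.98  -0.02 156.13] F [ 0.5 -0.3  0.7] w 94.0
lin(now axes) [-71.1  29.1  95.4] lin(target axes) [  6.5 -17.9 121.1] |d| 122.5 twist [-51.59   3.96 163.55]
```

Call:
move_arm(claw=[1,1,1,1,1,1,1,1,1,1,1,1,1,1,1,1,1,1,1,1], linear=[[0,0,0],[0,0,0],[0,0,0],[0,0,0],[0,0,0],[0,0,0],[0,0,0],[0,0,0],[0,0,0],[0,0,0],[0,0,0],[0,0,0],[0,0,0],[0,0,0],[0,0,0],[0,0,0],[0,0,0],[0,0,0],[0,0,0],[0,0,0]], twist=[[0,0,7.1],[0,0,7.1],[0,0,7.1],[0,0,7.1],[0,0,7.1],[0,0,7.1],[0,0,7.1],[0,0,7.1],[0,0,7.1],[0,0,7.1],[0,0,7.1],[0,0,7.1],[0,0,7.1],[0,0,7.1],[0,0,7.1],[0,0,7.1],[0,0,7.1],[0,0,7.1],[0,0,7.1],[0,0,7.1]])

```text
clock: 3.48
tool_pos: [0.3935, -0.272, 0.285]
eef_rot: [-180.0, 0.0, 13.8]
contact_force: [-0.1, -0.4, -0.1]
gripper_width: 0.0944
```

Call:
move_arm(claw=[1,1,1,1,1,1,1,1,1,1,1,1,1,1], linear=[[0,0,0],[0,0,0],[0,0,0],[0,0,0],[0,0,0],[0,0,0],[0,0,0],[0,0,0],[0,0,0],[2,-6,40],[2,-6,40],[2,-6,40],[0,0,0],[0,0,0]], twist=[[0,0,7.1],[0,0,7.1],[0,0,7.1],[0,0,7.1],[0,7,0],[0,7,0],[0,7,0],[0,7,0],[0,7,0],[0,0,0],[0,0,0],[0,0,0],[0,0,0],[0,0,0]])

```text
clock: 4.65
tool_pos: [0.4689, -0.2712, 0.1871]
eef_rot: [-179.8, -34.7, -14.3]
contact_force: [-0.9, -0.0, -0.1]
gripper_width: 0.0937
```

```bash
python3 - <<'E'
from h import *
s=show(); im=capture('wrist'); cv2.imwrite('pics/w1.png',im[:,:,::-1])
E
```

```text
t 4.65 j [-48.3 -19.5 109.5  21.4  62.   50.5] tcp [ 0.4689 -0.2712  0.1871] rpy [-179.76  -34.69  -14.27] F [-0.9 -0.  -0.1] w 93.7
```

View pics/w1.png

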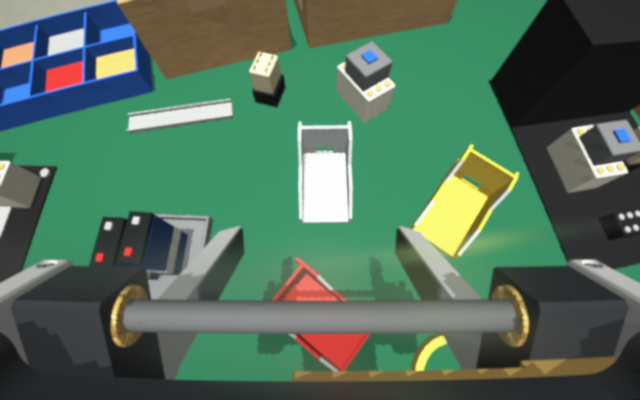

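Wrist view: the zinc cradle is centred at (326,172), nearly aligned with the tool. Its front edge is at row 222 and its rear top at row 123. The red look-alike is below it at (315,315) and the yellow one at right (465,200). I'll zoom in.

```bash
python3 - <<'E'
from h import *
crop('pics/w1.png','pics/w1c.png',280,110,90,125,4.6)
E
```

```text
(no output)
```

View pics/w1c.png

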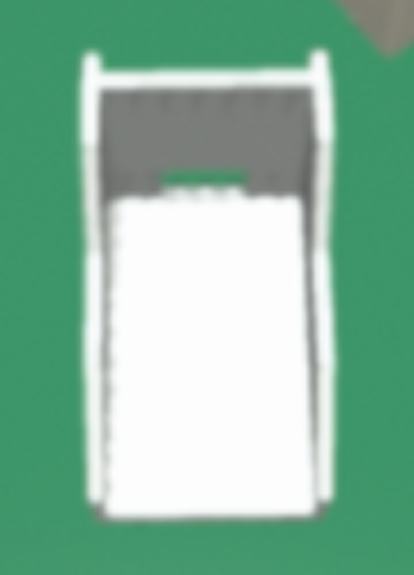

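```bash
python3 - <<'E'
from h import *
W=cam('wrist');f=lambda p:(280+(p[0]+.5)/4.6-.5,110+(p[1]+.5)/4.6-.5)
P=lambda u,v,z:onz(W,f((u,v)),z)
a,b=P(88,502,.02),P(332,502,.02); print('front cheeks',a,b,np.linalg.norm(a-b),np.degrees(np.arctan2(*(b-a)[:2]*[1,-1]))) 
c,d=P(86,75,.064),P(328,72,.064); print('rear top',c,d,np.linalg.norm(c-d))
e,g=P(105,518,.007),P(318,518,.007); print('lip',e,g)
t1,t2=P(92,53,.06),P(320,50,.06);print('tabs',t1,t2,np.linalg.norm(t1-t2))
m0=(e+g)/2;m1=(c+d)/2;v=(m1-m0)[:2];print('len',np.linalg.norm(v),'yaw axis',np.degrees(np.arctan2(v[1],v[0])))
for p,q in((a,b),(c,d),(t1,t2),(e,g)):
    w=(p-q)[:2];print('yaw from y',np.degrees(np.arctan2(w[1],w[0]))-90)
print('mid',(m0+m1)[:2]/2)
S=cam('scene');D=cam('side')
print('packs')
E
```

```text
front cheeks [ 0.53993131 -0.26469195  0.02      ] [ 0.52435549 -0.32640586  0.02      ] 0.06364913245230412 -14.16491593172837
rear top [ 0.63812078 -0.28927065  0.064     ] [ 0.62376749 -0.34994109  0.064     ] 0.06234515785682554
lip [ 0.53850653 -0.26822806  0.007     ] [ 0.52447116 -0.32383404  0.007     ]
tabs [ 0.64705927 -0.29264418  0.06      ] [ 0.63332982 -0.35093933  0.06      ] 0.05989008559839495
len 0.10221118599672638 yaw axis -13.335234476262853
yaw from y -14.164915931728373
yaw from y -13.31020317391733
yaw from y -13.252573472039927
yaw from y -14.166002348057347
mid [ 0.58121649 -0.30781846]
packs
```

```bash
python3 - <<'E'
from h import *
R=Rtool(-13.7,35);cx=np.array([np.cos(np.radians(-13.7)),np.sin(np.radians(-13.7)),0])
g=np.array([.5812,-.3078,.027])+.002*cx
goto(g+.019*R[:,2],R)
E
```

```text
lin(now axes) [  4.3   7.1 220.8] lin(target axes) [  4.    8.  220.7] |d| 220.9 twist [ 0.23  0.07 -0.42]
```

Call:
move_arm(claw=[1,1,1,1,1,1,1,1,1,1,1,1], linear=[[0,2,30],[0.5,1,30],[0.5,1,30],[0.5,1,30],[0.5,1,30],[0.5,1,25],[0.5,1,20],[0.5,0,15],[0.5,0,10.7],[0,0,0],[0,0,0],[0,0,0]], twist=[[0.2,0,-0.4],[0,0,0],[0,0,0],[0,0,0],[0,0,0],[0,0,0],[0,0,0],[0,0,0],[0,0,0],[0,0,0],[0,0,0],[0,0,0]])

```text
clock: 5.7
tool_pos: [0.5944, -0.313, 0.0146]
eef_rot: [179.8, -35.2, -13.7]
contact_force: [-0.4, -0.2, -0.5]
gripper_width: 0.0936
```

```bash
python3 - <<'E'
from h import *
R=Rtool(-13.7,35);cx=np.array([np.cos(np.radians(-13.7)),np.sin(np.radians(-13.7)),0])
g=np.array([.5812,-.3078,.027])+.002*cx
show();goto(g+.019*R[:,2],R)
im=capture('wrist'); cv2.imwrite('pics/w2.png',im[:,:,::-1])
im=capture('side'); cv2.imwrite('pics/d2.png',im[:,:,::-1])
crop('pics/d2.png','pics/d2c.png',330,220,130,100,6)
E
```

```text
t 5.7 j [-40.3   7.6 106.5  25.6  36.3  46.7] tcp [ 0.5944 -0.313   0.0146] rpy [179.82 -35.18 -13.7 ] F [-0.4 -0.2 -0.5] w 93.6
lin(now axes) [-2.8 -1.9  1.9] lin(target axes) [-2.8 -1.9  1.9] |d| 3.9 twist [ 0.18 -0.18 -0.  ]
```

View pics/w2.png

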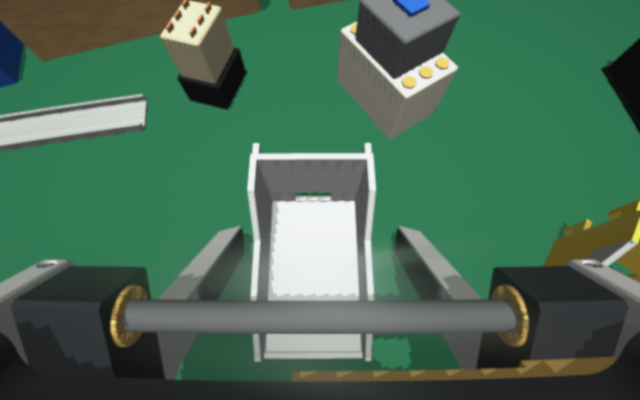

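View pics/d2c.png

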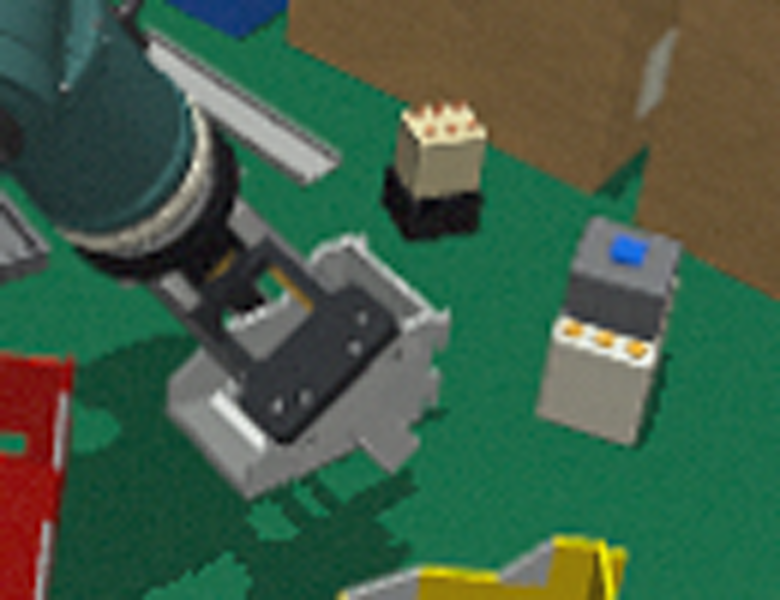

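The fingers straddle the cradle, which is about 2 mm off-centre (column 312 against 319). I'll correct that and grip.

Call:
move_arm(claw=[1,1,-1,-1,-1,-1,-1,-1,-1,-1,-1], linear=[[-2.5,-2,2],[0,0,0],[0,0,0],[0,0,0],[0,0,0],[0,0,0],[0,0,0],[0,0,0],[0,0,0],[0,0,0],[0,0,0]], twist=[[0,0,0],[0,0,0],[0,0,0],[0,0,0],[0,0,0],[0,0,0],[0,0,0],[0,0,0],[0,0,0],[0,0,0],[0,0,0]], newtons=45)

```text
clock: 6.72
tool_pos: [0.5933, -0.3094, 0.009]
eef_rot: [180.0, -35.0, -13.8]
contact_force: [1.5, 2.1, 0.5]
gripper_width: 0.0616
```

```bash
python3 - <<'E'
from h import *
s=show()
im=capture('wrist'); cv2.imwrite('pics/w3.png',im[:,:,::-1])
E
```

```text
t 6.72 j [-40.1   7.9 106.9  25.7  35.9  46.6] tcp [ 0.5933 -0.3094  0.009 ] rpy [179.96 -35.   -13.75] F [1.5 2.1 0.5] w 61.6
```

View pics/w3.png

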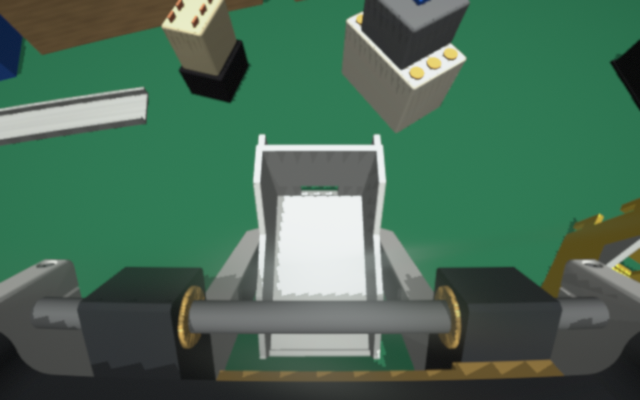

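Gripped at 61.6 mm, squarely between the fingers. I'll measure the cradle in the tool frame and plan the transport.

```bash
python3 - <<'E'
from h import *
crop('pics/w3.png','pics/w3c.png',240,125,160,110,5)
s=read_state();W=cam('wrist',s)
for u,v,z in[(262,357,.02),(379,356,.02),(320,353,.007),(263,147,.064),(380,147,.064),(262,137,.06),(378,137,.06)]:
    p=onz(W,(u,v),z);print((u,v,z),p)
R=Rtool(74,35);R0=Rrpy(s['eef_rot'])
cx=np.array([np.cos(np.radians(74)),np.sin(np.radians(74)),0])
mid=np.array([.6405,.2335,0])-.15*cx
tcp=mid+.0125*cx+[0,0,.145]; print(tcp)
goto(tcp,R)
E
```

```text
(262, 357, 0.02) [ 0.53877155 -0.26578892  0.02      ]
(379, 356, 0.02) [ 0.52489734 -0.32441151  0.02      ]
(320, 353, 0.007) [ 0.53231456 -0.29497475  0.007     ]
(263, 147, 0.064) [ 0.63280241 -0.29091853  0.064     ]
(380, 147, 0.064) [ 0.61930607 -0.34622173  0.064     ]
(262, 137, 0.06) [ 0.64112619 -0.29118383  0.06      ]
(378, 137, 0.06) [ 0.6271491  -0.34844622  0.06      ]
[0.60259986 0.10132652 0.145     ]
lin(now axes) [   5.4 -401.1 -162.5] lin(target axes) [ 403.5 -104.3  116.6] |d| 432.8 twist [ 5.037e+01  2.000e-02 -7.189e+01]
```

View pics/w3c.png

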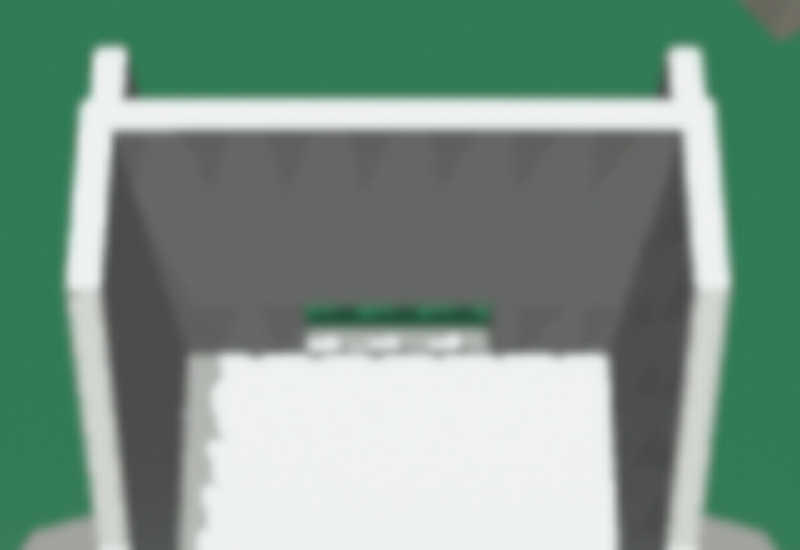

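Call:
move_arm(claw=[-1,-1,-1,-1,-1,-1,-1,-1,-1,-1,-1,-1,-1,-1,-1,-1,-1], linear=[[6,0,-8.5],[16,0,-22.5],[21.5,0,-30.7],[21.5,0,-30.7],[21.5,0,-30.7],[-3,-16,-1.5],[-5,-25,-2.5],[-8,-40,-4],[-8,-40,-4],[-8,-40,-4],[-8,-40,-4],[-8,-40,-4],[-8,-40,-4],[-8,-40,-4],[-8,-40,-4],[-7,-30,-3],[-2,-10,-1]], twist=[[0,0,0],[0,0,0],[0,0,0],[0,0,0],[0,0,0],[0,0,0],[0,0,0],[0,0,0],[0,0,0],[0,0,0],[0,0,0],[0,0,0],[0,0,0],[0,0,0],[0,0,0],[0,0,0],[0,0,0]])

```text
clock: 8.18
tool_pos: [0.6008, 0.1056, 0.1438]
eef_rot: [180.0, -34.8, -13.5]
contact_force: [-0.6, -0.5, -4.1]
gripper_width: 0.0617
```

Call:
move_arm(claw=[-1,-1,-1,-1,-1,-1,-1,-1,-1,-1,-1,-1,-1,-1,-1,-1], linear=[[0,0,0],[0,0,0],[0,0,0],[0,0,0],[0,0,0],[0,0,0],[0,0,0],[0,0,0],[0,0,0],[0,0,0],[0,0,0],[0,0,0],[0,0,0],[0,0,0],[0,0,0],[0,0,0]], twist=[[2,0,-2.85],[4,0,-5.7],[4,0,-5.7],[4,0,-5.7],[4,0,-5.7],[4,0,-5.7],[4,0,-5.7],[4,0,-5.7],[4,0,-5.7],[4,0,-5.7],[4,0,-5.7],[4,0,-5.7],[4,0,-5.7],[0.4,0,-0.65],[0,0,0],[0,0,0]])

```text
clock: 9.52
tool_pos: [0.6005, 0.1008, 0.1422]
eef_rot: [-179.2, -34.5, 64.5]
contact_force: [0.5, -0.5, -3.4]
gripper_width: 0.0616
```

```bash
python3 - <<'E'
from h import *
s=show()
im=capture('wrist'); cv2.imwrite('pics/w4.png',im[:,:,::-1])
im=capture('side'); cv2.imwrite('pics/d4.png',im[:,:,::-1])
E
```

```text
t 9.52 j [-15.    5.3  92.6  34.9  78.3   4.1] tcp [0.6005 0.1008 0.1422] rpy [-179.18  -34.53   64.46] F [ 0.5 -0.5 -3.4] w 61.6
```

View pics/w4.png

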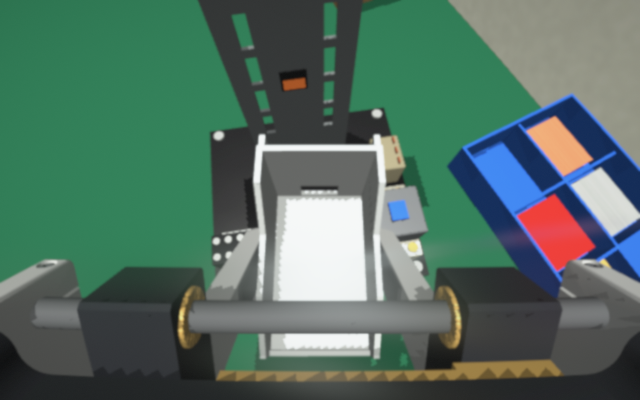

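View pics/d4.png

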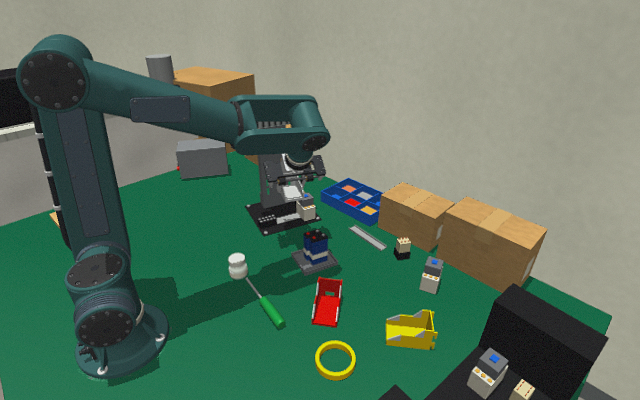

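The turn was limited to 64.5° by joint speed, so I'll finish it more slowly.

```bash
python3 - <<'E'
from h import *
goto([.6026,.1013,.145],Rtool(74,35))
E
```

```text
lin(now axes) [ 2.   2.2 -1.4] lin(target axes) [ 1.7  2.3 -1.5] |d| 3.3 twist [ 4.62  0.38 -7.73]
```

Call:
move_arm(claw=[-1,-1,-1,-1,-1], linear=[[2,2,-1.5],[0,0,0],[0,0,0],[0,0,0],[0,0,0]], twist=[[1.5,0.1,-2.6],[1.5,0.1,-2.6],[1.6,0.2,-2.5],[0,0,0],[0,0,0]])

```text
clock: 10.03
tool_pos: [0.603, 0.1011, 0.1453]
eef_rot: [180.0, -35.0, 73.9]
contact_force: [0.0, -0.4, -3.3]
gripper_width: 0.0618
```

```bash
python3 - <<'E'
from h import *
s=show();im=capture('wrist'); cv2.imwrite('pics/w5.png',im[:,:,::-1])
crop('pics/w5.png','pics/w5c.png',205,0,190,150,4)
im=capture('scene'); cv2.imwrite('pics/s5.png',im[:,:,::-1])
crop('pics/s5.png','pics/s5c.png',355,80,130,190,3.1)
E
```

```text
t 10.03 j [-15.4   8.9  88.5  35.3  83.6  -3.7] tcp [0.603  0.1011 0.1453] rpy [179.98 -35.03  73.94] F [ 0.  -0.4 -3.3] w 61.8
```

View pics/w5c.png

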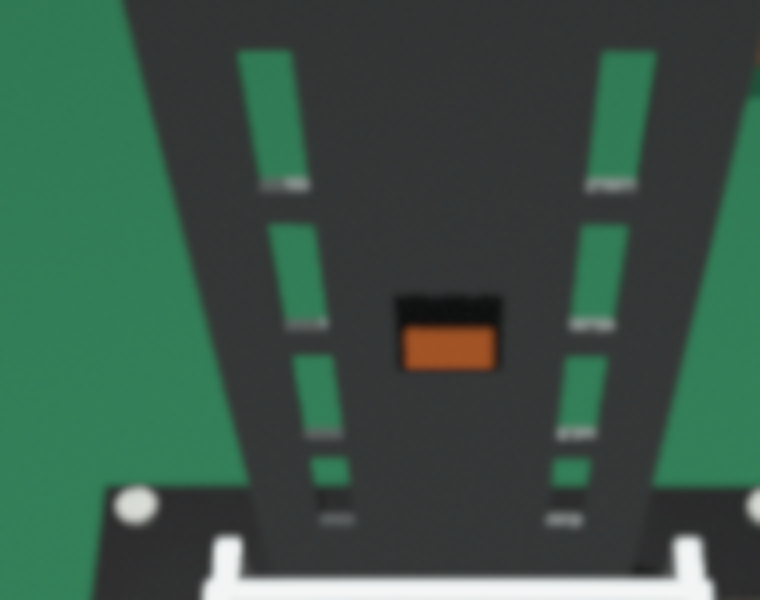

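View pics/s5c.png

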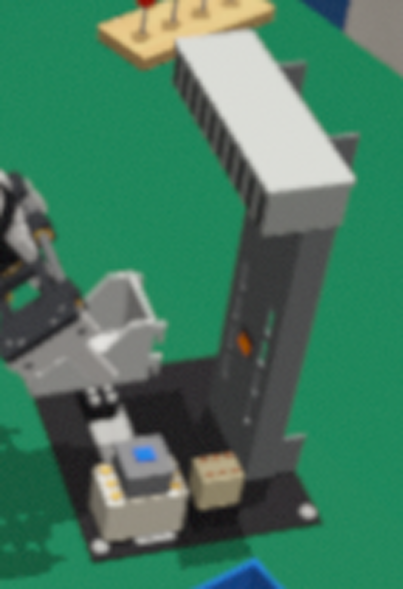

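```bash
python3 - <<'E'
from h import *
s=read_state();W=cam('wrist',s);R=Rrpy(s['eef_rot'])
f=lambda p:(205+(p[0]+.5)/4-.5,(p[1]+.5)/4-.5)
A=[]
for l0,l1,r0,r1,v,z in[(238,292,602,656,52,.193),(262,310,585,637,191,.165),(270,316,582,628,226,.157),(288,328,570,615,329,.129)]:
    a=onz(W,f(((l0+l1)/2,v)),z);b=onz(W,f(((r0+r1)/2,v)),z)
    w=(a-b)[:2];print(z,'mid',((a+b)/2)[:2],'sep',np.linalg.norm(w)*1e3,'yaw',np.degrees(np.arctan2(w[1],w[0]))-90);A.append((a+b)[:2]/2)
m=np.mean(A,0);print('seat est',m)
# catch tip
print('catch tip',onz(W,f((449,370)),.1235))
# tabs upper neck top (z=underside+60) seen; underside=tcp-.010
u=s['tool_pos'][2]-.0100
t1=onz(W,f((228,540)),u+.06);t2=onz(W,f((689,540)),u+.06)
r1=onz(W,f((203,580)),u+.064);r2=onz(W,f((714,580)),u+.064)
print('tabs',t1,t2,np.linalg.norm(t1-t2),'rear',r1,r2,np.linalg.norm(r1-r2))
w=(t1-t2)[:2];print('yaw tabs',np.degrees(np.arctan2(w[1],w[0]))-90)
cx=np.array([np.cos(np.radians(74)),np.sin(np.radians(74))]);cy=np.array([-cx[1],cx[0]])
rm=((r1+r2)/2)[:2];tm=((t1+t2)/2)[:2]
print('rear->face x',(m-rm)@cx*1e3,'y',(m-rm)@cy*1e3,'tabs tip->face',(m-tm)@cx*1e3,(m-tm)@cy*1e3)
print('rear rel tcp',(rm-s['tool_pos'][:2])@cx,(rm-s['tool_pos'][:2])@cy)
E
```

```text
0.193 mid [0.63895093 0.23175293] sep 57.74745634187683 yaw 73.957274648218
0.165 mid [0.6390698  0.23200606] sep 58.19740693628865 yaw 73.96990262761773
0.157 mid [0.63907249 0.23187991] sep 57.681565806062096 yaw 73.97274315972146
0.129 mid [0.63932174 0.2324952 ] sep 58.50903655069439 yaw 73.97905563318636
seat est [0.63910374 0.23203353]
catch tip [0.63741052 0.22683028 0.1235    ]
tabs [0.58686883 0.15093506 0.19537745] [0.64374844 0.13461719 0.19537745] 0.059174010213016444 rear [0.5828284  0.14349842 0.19937745] [0.64322654 0.12617044 0.19937745] 0.06283465142960136
yaw tabs 73.99264727927971
rear->face x 100.6213642728006 y 1.7255845145726054 tabs tip->face 92.3585403267362 1.7293530072079142
rear rel tcp 0.03518248775000071 -0.0006045313294871651
```

The upright pose from four slot rows agrees within 0.5 mm with yaw 74.0. The cradle needs +1.7 mm sideways, about 6 mm down and about 100 mm forward. I'll go 80 mm forward first.

Call:
move_arm(claw=[-1,-1,-1,-1,-1,-1,-1,-1], linear=[[7,-0.7,6],[13,-1,11],[16,0,13],[14,0,11],[9,0,7.5],[3,0,2.5],[0,0,0],[0,0,0]], twist=[[0,0,0],[0,0,0],[0,0,0],[0,0,0],[0,0,0],[0,0,0],[0,0,0],[0,0,0]])

```text
clock: 10.8
tool_pos: [0.6234, 0.1781, 0.1389]
eef_rot: [180.0, -35.0, 74.0]
contact_force: [-0.4, -0.8, -3.2]
gripper_width: 0.0619
```

```bash
cat >> h.py <<'E'
m0=np.array([.6391,.2320]);_a=np.radians(74);CX=np.array([np.cos(_a),np.sin(_a)]);CY=np.array([-CX[1],CX[0]])
def rel(s=None):
    s=s or read_state();d=s['tool_pos'][:2]-m0
    print('cradle rear x %.1f y %.1f underside above seat %.1f mm'%((d@CX)*1e3+35.2,(d@CY)*1e3-.6,(s['tool_pos'][2]-.010-.115)*1e3))
E
python3 - <<'E'
from h import *
s=show();rel(s);im=capture('wrist'); cv2.imwrite('pics/w6.png',im[:,:,::-1])
crop('pics/w6.png','pics/w6c.png',205,0,230,180,3.4)
im=capture('side'); cv2.imwrite('pics/d6.png',im[:,:,::-1])
im=capture('scene'); cv2.imwrite('pics/s6.png',im[:,:,::-1])
crop('pics/s6.png','pics/s6c.png',355,80,130,190,3.1)
E
```

```text
t 10.8 j [-7.3 10.8 87.  35.4 78.6  2.6] tcp [0.6234 0.1781 0.1389] rpy [179.98 -35.02  74.03] F [-0.4 -0.8 -3.2] w 61.9
cradle rear x -20.9 y -0.4 underside above seat 13.9 mm
```

View pics/w6c.png

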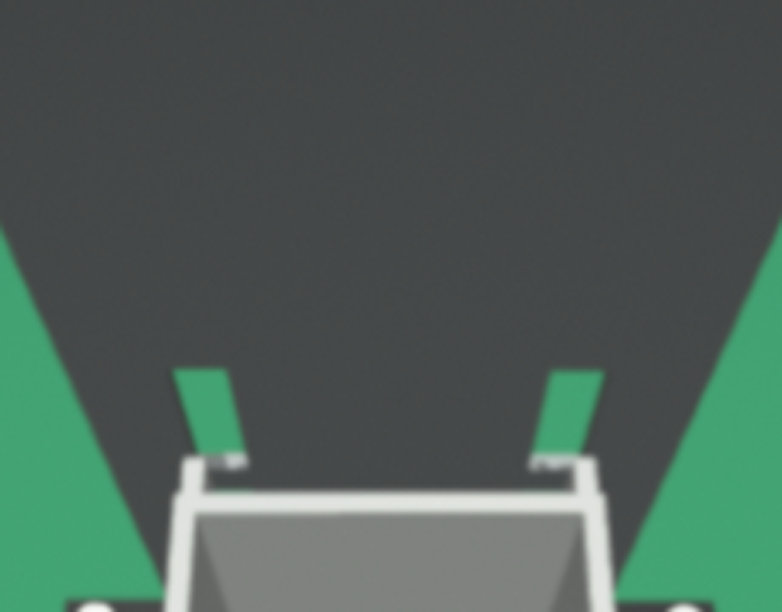

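View pics/s6c.png

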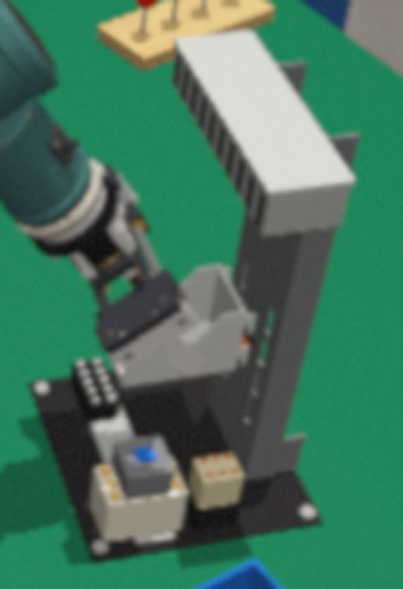

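Aligned in the wrist view: tab midpoint column 390 and slot midpoint column 389 in the crop, at 13.9 mm above home. I'll insert slowly.

Call:
move_arm(claw=[-1,-1,-1,-1,-1,-1,-1,-1,-1], linear=[[2,0,1.4],[2.5,0,1.7],[2.5,0,1.8],[2.5,0,1.7],[2.5,0,1.8],[2.5,0,1.7],[2,0,1.4],[0,0,0],[0,0,0]], twist=[[0,0,0],[0,0,0],[0,0,0],[0,0,0],[0,0,0],[0,0,0],[0,0,0],[0,0,0],[0,0,0]])

```text
clock: 11.7
tool_pos: [0.6292, 0.1978, 0.1391]
eef_rot: [180.0, -35.0, 74.0]
contact_force: [-1.1, -0.5, -4.1]
gripper_width: 0.0619
```

```bash
python3 - <<'E'
from h import *
s=show();rel(s);im=capture('wrist'); cv2.imwrite('pics/w7.png',im[:,:,::-1])
crop('pics/w7.png','pics/w7c.png',205,60,230,180,3.4)
im=capture('scene'); cv2.imwrite('pics/s7.png',im[:,:,::-1])
crop('pics/s7.png','pics/s7c.png',385,140,80,80,7)
E
```

```text
t 11.7 j [-5.2 11.4 86.2 35.3 77.6  4.4] tcp [0.6292 0.1978 0.1391] rpy [179.98 -35.05  74.04] F [-1.1 -0.5 -4.1] w 61.9
cradle rear x -0.5 y -0.5 underside above seat 14.1 mm
```

View pics/w7c.png

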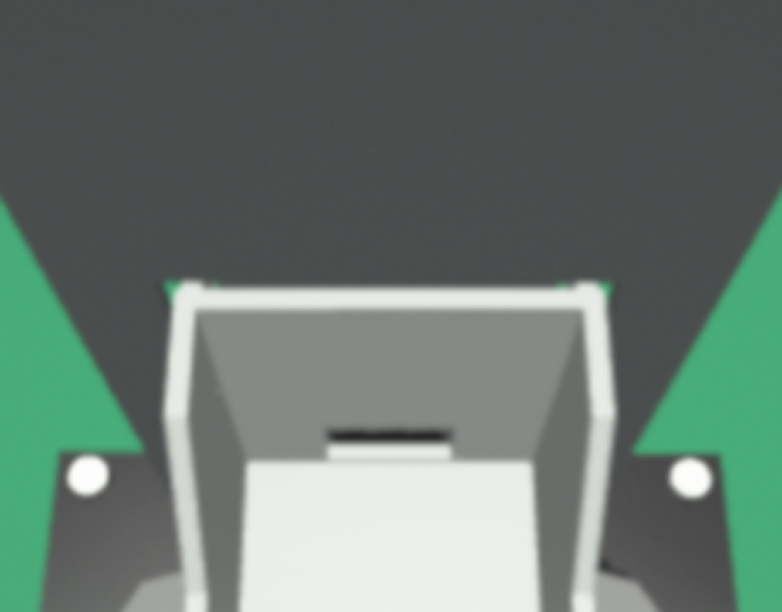

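View pics/s7c.png

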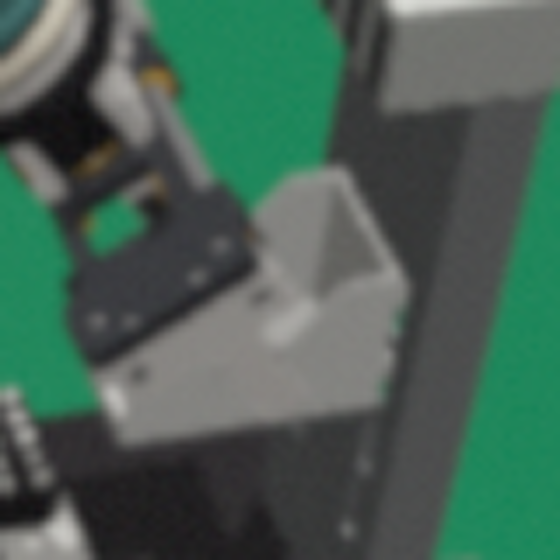

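Call:
move_arm(claw=[-1,-1,-1,-1], linear=[[0.4,0,0.3],[0.4,0,0.3],[0,0,0],[0,0,0]], twist=[[0,0,0],[0,0,0],[0,0,0],[0,0,0]])

```text
clock: 12.13
tool_pos: [0.6295, 0.1984, 0.1392]
eef_rot: [180.0, -35.1, 74.0]
contact_force: [-0.9, 0.7, -3.3]
gripper_width: 0.0615
```

Call:
move_arm(claw=[-1,-1,-1,-1], linear=[[0.4,0,0.3],[0.4,0,0.3],[0,0,0],[0,0,0]], twist=[[0,0,0],[0,0,0],[0,0,0],[0,0,0]])

```text
clock: 12.47
tool_pos: [0.6297, 0.1988, 0.1391]
eef_rot: [180.0, -35.0, 74.0]
contact_force: [-1.7, -3.6, -2.4]
gripper_width: 0.062
```

Rear face is in contact with the upright (about 4 N). Backing off slightly and lowering.

Call:
move_arm(claw=[-1,-1,-1,-1,-1,-1,-1], linear=[[-0.9,0,0.5],[-0.9,0,1.2],[-0.9,0,1.2],[-0.9,0,1.2],[-0.9,0,1.2],[0,0,0],[0,0,0]], twist=[[0,0,0],[0,0,0],[0,0,0],[0,0,0],[0,0,0],[0,0,0],[0,0,0]])

```text
clock: 13.05
tool_pos: [0.6309, 0.1989, 0.1362]
eef_rot: [179.7, -35.2, 74.2]
contact_force: [-5.5, -6.4, 7.7]
gripper_width: 0.0617
```

```bash
python3 - <<'E'
from h import *
s=show();rel(s)
E
```

```text
t 13.05 j [-5.2 11.6 86.5 35.5 77.   4. ] tcp [0.6309 0.1989 0.1362] rpy [179.67 -35.25  74.19] F [-5.5 -6.4  7.7] w 61.7
cradle rear x 1.1 y -1.8 underside above seat 11.2 mm
```

```bash
python3 - <<'E'
from h import *
im=capture('wrist'); cv2.imwrite('pics/w8.png',im[:,:,::-1])
crop('pics/w8.png','pics/w8c.png',205,60,230,180,3.4)
im=capture('scene'); cv2.imwrite('pics/s8.png',im[:,:,::-1])
crop('pics/s8.png','pics/s8c.png',385,140,80,80,7)
s=show()
E
```

```text
t 13.15 j [-5.2 11.6 86.5 35.5 77.   4. ] tcp [0.6309 0.1988 0.1361] rpy [179.67 -35.24  74.18] F [-5.  -6.1  6.8] w 61.6
```

View pics/w8c.png

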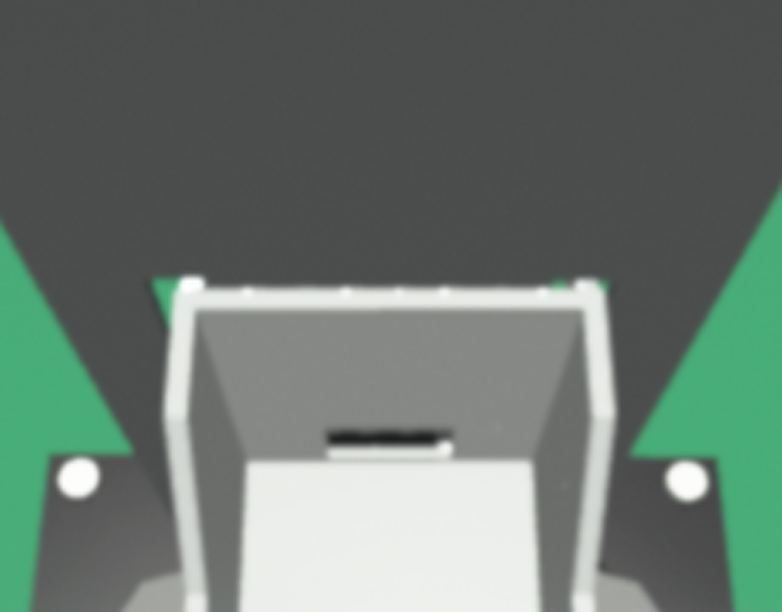

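View pics/s8c.png

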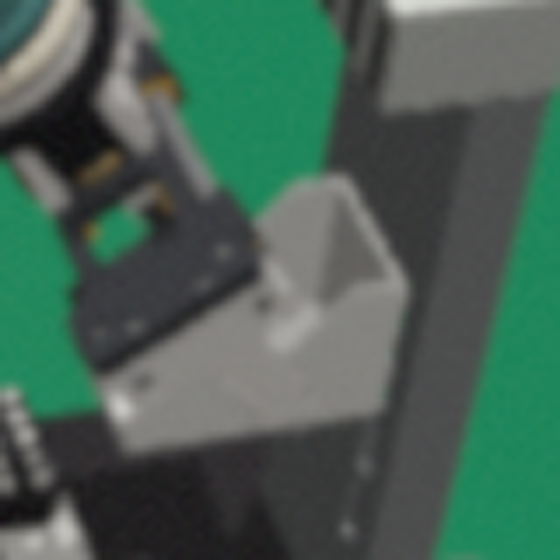

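The rear plate is flush (white specks along its top edge where it meets the face). The resistance looks like the catch slope. I'll continue pushing down, with a small sideways correction.

Call:
move_arm(claw=[-1,-1,-1,-1,-1,-1], linear=[[-0.6,-0.5,0.8],[-0.6,-0.5,0.8],[-0.6,0,0.8],[-0.6,0,0.8],[0,0,0],[0,0,0]], twist=[[0,0,0],[0,0,0],[0,0,0],[0,0,0],[0,0,0],[0,0,0]])

```text
clock: 13.65
tool_pos: [0.6313, 0.1987, 0.1337]
eef_rot: [179.4, -35.3, 74.2]
contact_force: [-4.2, -7.7, 9.2]
gripper_width: 0.0619
```

```bash
python3 - <<'E'
from h import *
s=show();rel(s)
E
```

```text
t 13.65 j [-5.2 11.6 86.8 35.6 76.5  3.7] tcp [0.6313 0.1987 0.1337] rpy [179.43 -35.32  74.24] F [-4.2 -7.7  9.2] w 61.9
cradle rear x 1.1 y -2.3 underside above seat 8.7 mm
```

Call:
move_arm(claw=[-1,-1,-1,-1,-1,-1], linear=[[-0.6,-1,0.8],[-0.6,-1,0.8],[-0.6,0,0.8],[-0.6,0,0.8],[0,0,0],[0,0,0]], twist=[[0.3,0,0],[0.3,0,0],[0,0,0],[0,0,0],[0,0,0],[0,0,0]])

```text
clock: 14.15
tool_pos: [0.6283, 0.1986, 0.1253]
eef_rot: [-179.7, -35.1, 74.0]
contact_force: [-0.3, 0.5, -3.9]
gripper_width: 0.0618
```

```bash
python3 - <<'E'
from h import *
s=show();rel(s)
im=capture('wrist'); cv2.imwrite('pics/w9.png',im[:,:,::-1])
crop('pics/w9.png','pics/w9c.png',205,60,230,180,3.4)
im=capture('side'); cv2.imwrite('pics/d9.png',im[:,:,::-1])
crop('pics/d9.png','pics/d9c.png',235,95,100,150,4)
im=capture('scene'); cv2.imwrite('pics/s9.png',im[:,:,::-1])
crop('pics/s9.png','pics/s9c.png',385,140,80,80,7)
E
```

```text
t 14.15 j [-5.2 12.2 87.  35.6 76.6  3.5] tcp [0.6283 0.1986 0.1253] rpy [-179.69  -35.08   74.03] F [-0.3  0.5 -3.9] w 61.8
cradle rear x 0.1 y 0.6 underside above seat 0.3 mm
```

View pics/w9c.png

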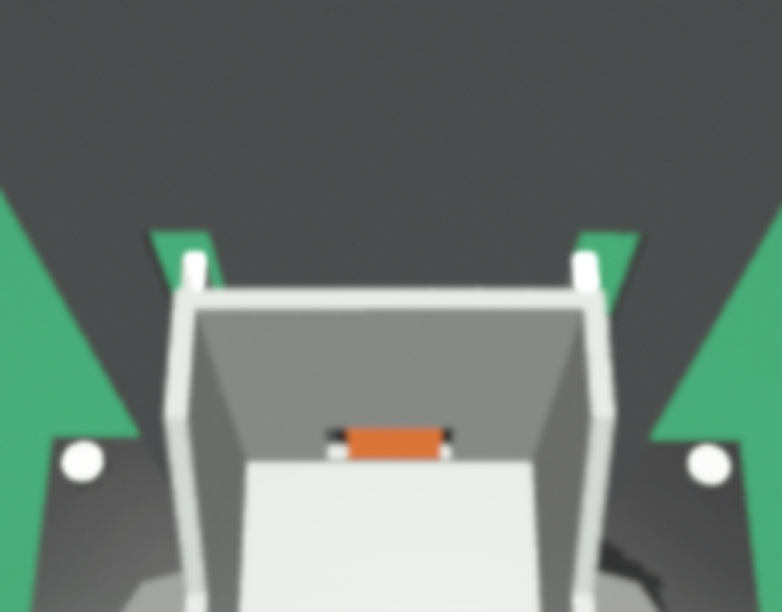

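View pics/s9c.png

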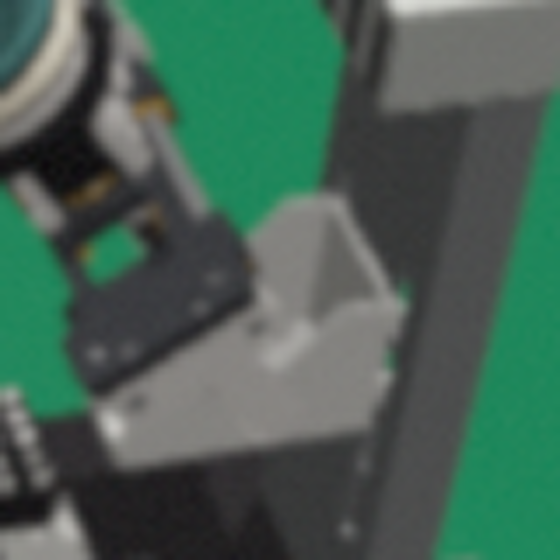

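Snapped: the orange catch now fills the window (crop (395,443)) and the underside is about 0.3 mm above home. The hand still carries the weight, so I'll press a little to make sure it is fully home.

Call:
move_arm(claw=[-1,-1,-1,-1], linear=[[-0.6,0.4,0.8],[-0.6,0,0.8],[0,0,0],[0,0,0]], twist=[[-0.3,0,0],[0,0,0],[0,0,0],[0,0,0]])

```text
clock: 14.63
tool_pos: [0.6268, 0.1999, 0.1237]
eef_rot: [-179.8, -35.2, 74.1]
contact_force: [-4.5, -4.4, 2.5]
gripper_width: 0.0619
```

```bash
python3 - <<'E'
from h import *
s=show();rel(s)
E
```

```text
t 14.63 j [-5.1 12.  87.4 35.7 76.3  3.3] tcp [0.6268 0.1999 0.1237] rpy [-179.77  -35.16   74.12] F [-4.5 -4.4  2.5] w 61.9
cradle rear x 1.0 y 2.4 underside above seat -1.3 mm
```

It is resting home (about 6 N of press). I'll unload, recentre sideways and release.

Call:
move_arm(claw=[-1,-1,-1,-1], linear=[[0.2,1,-0.8],[0,1,0],[0,0,0],[0,0,0]], twist=[[-0.1,0,0],[-0.1,0,0],[0,0,0],[0,0,0]])

```text
clock: 14.97
tool_pos: [0.6274, 0.1997, 0.1237]
eef_rot: [-179.8, -35.1, 74.1]
contact_force: [-6.2, -2.0, 4.1]
gripper_width: 0.0617
```

```bash
python3 - <<'E'
from h import *
s=show();rel(s)
im=capture('wrist'); cv2.imwrite('pics/w10.png',im[:,:,::-1])
crop('pics/w10.png','pics/w10c.png',205,60,230,180,3.4)
E
```

```text
t 14.97 j [-5.1 12.1 87.3 35.6 76.4  3.3] tcp [0.6274 0.1997 0.1237] rpy [-179.76  -35.14   74.1 ] F [-6.2 -2.   4.1] w 61.7
cradle rear x 0.9 y 1.8 underside above seat -1.3 mm
```

View pics/w10c.png

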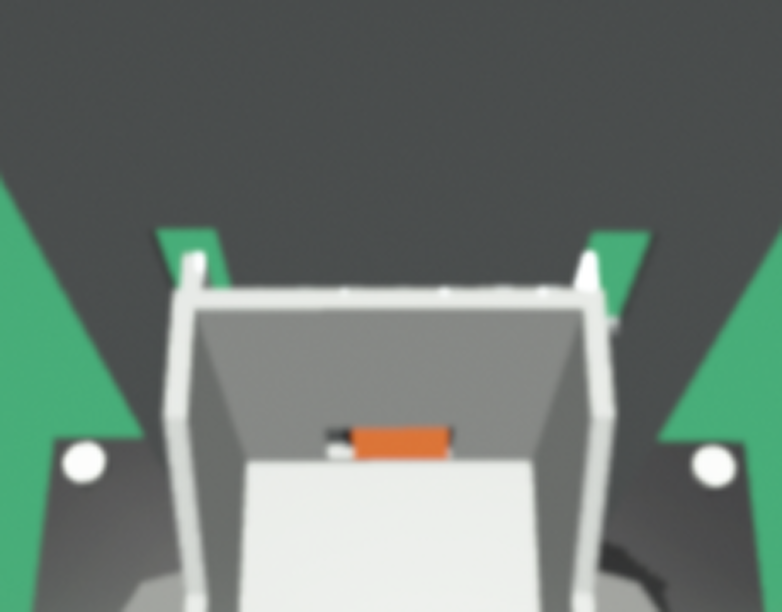

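Call:
move_arm(claw=[-1,-1,-1,-1], linear=[[0.1,0,-0.8],[-0.3,0,-0.8],[0,0,0],[0,0,0]], twist=[[0,0,0],[0,0,0],[0,0,0],[0,0,0]])

```text
clock: 15.35
tool_pos: [0.6284, 0.1983, 0.1239]
eef_rot: [-179.9, -35.1, 74.0]
contact_force: [-0.5, 4.5, -1.8]
gripper_width: 0.0617
```

```bash
python3 - <<'E'
from h import *
s=show();rel(s)
E
```

```text
t 15.35 j [-5.2 12.1 87.3 35.6 76.3  3.3] tcp [0.6284 0.1983 0.1239] rpy [-179.87  -35.13   74.  ] F [-0.5  4.5 -1.8] w 61.7
cradle rear x -0.1 y 0.4 underside above seat -1.1 mm
```

Call:
move_arm(claw=[-1,-1,1,1,1,1,1], linear=[[0.4,0,0.3],[0,0,0],[0,0,0],[0,0,0],[0,0,0],[0,0,0],[0,0,0]], twist=[[0,0,0],[0,0,0],[0,0,0],[0,0,0],[0,0,0],[0,0,0],[0,0,0]])

```text
clock: 15.93
tool_pos: [0.6291, 0.1974, 0.1245]
eef_rot: [-180.0, -35.1, 74.0]
contact_force: [0.5, 0.2, 0.3]
gripper_width: 0.0912
```

Call:
move_arm(claw=[1,1,1,1,1,1,1,1,1], linear=[[0,0,-8],[0,0,-16],[0,0,-26],[0,0,-30],[0,0,-30],[0,0,-30],[0,0,-20],[0,0,0],[0,0,0]], twist=[[0,0,0],[0,0,0],[0,0,0],[0,0,0],[0,0,0],[0,0,0],[0,0,0],[0,0,0],[0,0,0]])

```text
clock: 16.68
tool_pos: [0.6041, 0.1086, 0.2565]
eef_rot: [179.9, -35.1, 74.1]
contact_force: [-0.5, 0.7, -0.9]
gripper_width: 0.0935
```

```bash
python3 - <<'E'
from h import *
s=show()
im=capture('wrist'); cv2.imwrite('pics/w11.png',im[:,:,::-1])
crop('pics/w11.png','pics/w11c.png',205,80,230,180,3.4)
im=capture('scene'); cv2.imwrite('pics/s11.png',im[:,:,::-1])
crop('pics/s11.png','pics/s11c.png',385,140,80,80,7)
E
```

```text
t 16.68 j [-14.7   5.7  79.2  35.1  93.3   4. ] tcp [0.6041 0.1086 0.2565] rpy [179.85 -35.05  74.06] F [-0.5  0.7 -0.9] w 93.5
```

View pics/w11c.png

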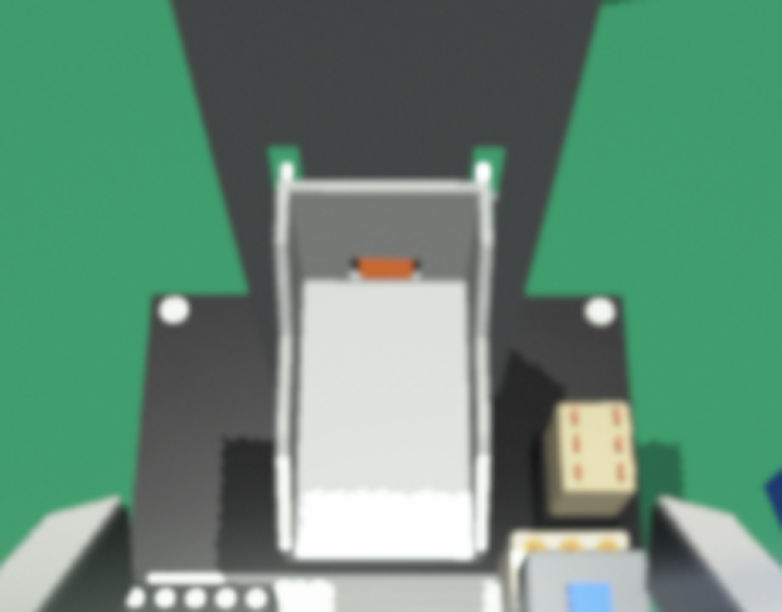

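View pics/s11c.png

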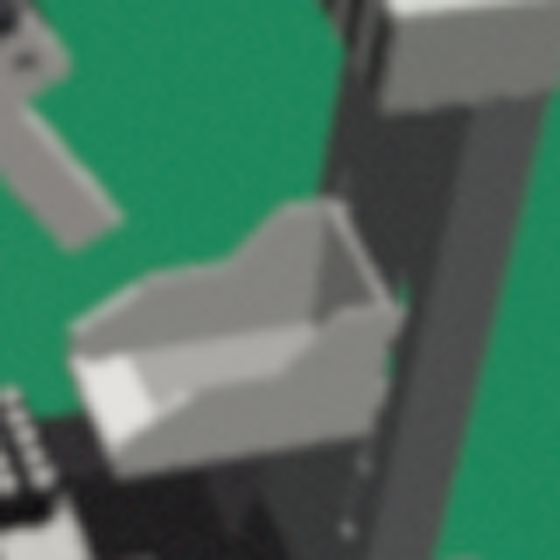

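The cradle hangs level with the catch through its window. Now the packs: I'll move clear of the duct, then turn.

```bash
python3 - <<'E'
from h import *
R=Rtool(-15.5,35);goto(np.array([.5325,-.097,.075])-.2*R[:,2],R)
print(np.array([.5325,-.097,.075])-.2*R[:,2])
E
```

```text
lin(now axes) [-188.1 -125.7 -113.4] lin(target axes) [-112.8  218.2  -61. ] |d| 253.1 twist [-51.53   0.12  73.27]
[ 0.42195686 -0.06634367  0.23883041]
```

Call:
move_arm(claw=[1,1,1,1,1,1,1,1,1,1], linear=[[-9,-6,-5.4],[-20,-13,-12],[-27,-18,-16],[-27,-18,-16],[-27,-18,-16],[-27,-18,-16],[-27,-18,-16],[-15,-10,-10],[-9.1,-6.7,-6],[0,0,0]], twist=[[0,0,0],[0,0,0],[0,0,0],[0,0,0],[0,0,0],[0,0,0],[0,0,0],[0,0,0],[0,0,0],[0,0,0]])

```text
clock: 17.62
tool_pos: [0.4208, -0.0676, 0.2385]
eef_rot: [-179.7, -35.1, 73.7]
contact_force: [0.0, 0.9, 0.3]
gripper_width: 0.094
```

Call:
move_arm(claw=[1,1,1,1,1,1,1,1,1,1,1,1,1,1,1,1,1,1,1,1], linear=[[0,0,0],[0,0,0],[0,0,0],[0,0,0],[0,0,0],[0,0,0],[0,0,0],[0,0,0],[0,0,0],[0,0,0],[0,0,0],[0,0,0],[0,0,0],[0,0,0],[0,0,0],[0,0,0],[0,0,0],[0,0,0],[0,0,0],[0,0,0]], twist=[[-2.9,0,4.1],[-2.9,0,4.1],[-2.9,0,4.1],[-2.9,0,4.1],[-2.9,0,4.1],[-2.9,0,4.1],[-2.9,0,4.1],[-2.9,0,4.1],[-2.9,0,4.1],[-2.9,0,4.1],[-2.9,0,4.1],[-2.9,0,4.1],[-2.9,0,4.1],[-2.9,0,4.1],[-2.9,0,4.1],[-2.9,0,4.1],[-2.9,0,4.1],[-2.2,0,3.4],[0,0,0],[0,0,0]])

```text
clock: 19.28
tool_pos: [0.4225, -0.0647, 0.239]
eef_rot: [179.9, -35.1, -15.0]
contact_force: [-0.2, -0.5, -0.3]
gripper_width: 0.0943
```

```bash
python3 - <<'E'
from h import *
s=show()
im=capture('wrist'); cv2.imwrite('pics/w12.png',im[:,:,::-1])
E
```

```text
t 19.28 j [-17.5 -39.9 115.3   1.5  69.6  87.4] tcp [ 0.4225 -0.0647  0.239 ] rpy [179.95 -35.11 -14.97] F [-0.2 -0.5 -0.3] w 94.3
```

View pics/w12.png

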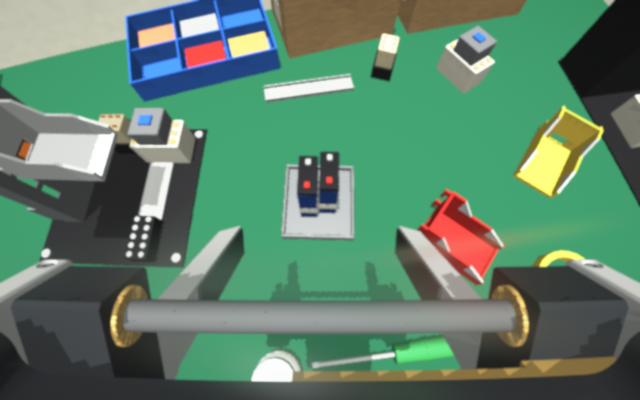

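```bash
python3 - <<'E'
from h import *
crop('pics/w12.png','pics/w12c.png',270,140,100,110,5.4)
E
```

```text
(no output)
```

View pics/w12c.png

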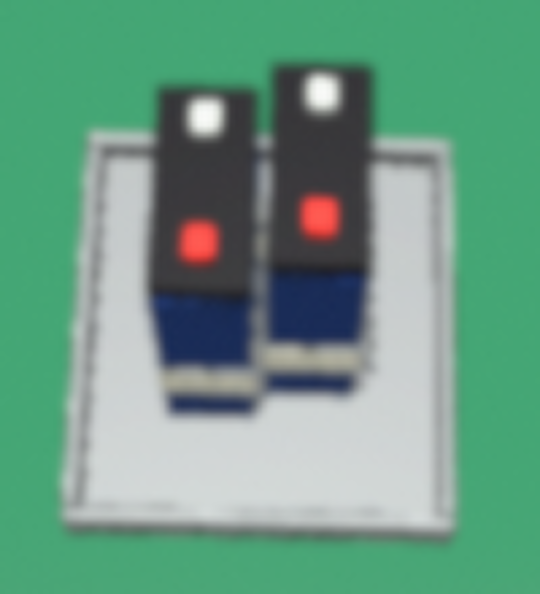

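```bash
python3 - <<'E'
from h import *
s=read_state();W=cam('wrist',s)
f=lambda p:(270+(p[0]+.5)/5.4-.5,140+(p[1]+.5)/5.4-.5)
def q(pts,z):
    P=np.array([onz(W,f(p),z) for p in pts]);fl,fr,br,bl=P[:,:2]
    ax=(bl+br-fl-fr)/2;ay=(fl+bl-fr-br)/2
    print('c',P[:,:2].mean(0),'len',np.linalg.norm(ax)*1e3,'wid',np.linalg.norm(ay)*1e3,'yaw',np.degrees(np.arctan2(ax[1],ax[0])),np.degrees(np.arctan2(ay[1],ay[0]))-90);return P[:,:2].mean(0)
L=q([(150,293),(250,297),(255,92),(160,88)],.094)
Rr=q([(267,268),(365,272),(372,68),(275,66)],.094)
print('tray',q([(64,520),(455,530),(450,140),(90,130)],.014))
print((L+Rr)/2,np.linalg.norm(L-Rr))
y=np.radians(-15);cx=np.array([np.cos(y),np.sin(y)]);cy=np.array([-cx[1],cx[0]])
print('stagger x,y',(Rr-L)@cx,(Rr-L)@cy)
E
```

```text
c [ 0.53565889 -0.08180472] len 49.34554605839041 wid 21.30617730748747 yaw -16.209182736017627 -17.68328330043539
c [ 0.53466243 -0.10783267] len 49.47354708963631 wid 21.4087009717393 yaw -17.64625678957066 -16.979416902818954
c [ 0.53195901 -0.09452046] len 109.56496749426948 wid 98.62097801719658 yaw -16.500400685042543 -16.71555501054354
tray [ 0.53195901 -0.09452046]
[ 0.53516066 -0.0948187 ] 0.02604701534567706
stagger x,y 0.00577402873236498 -0.025398968495113337
```

```bash
python3 - <<'E'
from h import *
R=Rtool(-16.8,35);g=np.array([.5351,-.0948,.070]);print(g+.019*R[:,2]);goto(g+.019*R[:,2],R)
E
```

```text
[ 0.54553282 -0.09794985  0.05443611]
lin(now axes) [ -2.1  -1.  224.3] lin(target axes) [ -1.8  -4.6 224.3] |d| 224.3 twist [-0.93 -0.12  1.39]
```

Call:
move_arm(claw=[1,1,1,1,1,1,1,1,1,1,1], linear=[[0,-2,15],[-1,-2.5,30],[-0.5,0,35],[0,0,35],[0,0,35],[0,0,30],[0,0,22],[0,0,14],[0,0,8],[0,0,0],[0,0,0]], twist=[[-0.9,-0.1,1.4],[0,0,0],[0,0,0],[0,0,0],[0,0,0],[0,0,0],[0,0,0],[0,0,0],[0,0,0],[0,0,0],[0,0,0]])

```text
clock: 20.25
tool_pos: [0.5456, -0.1002, 0.0558]
eef_rot: [-180.0, -35.1, -17.1]
contact_force: [0.3, 0.3, -0.5]
gripper_width: 0.0941
```

```bash
python3 - <<'E'
from h import *
R=Rtool(-16.8,35);g=np.array([.5351,-.0948,.070]);show();goto(g+.019*R[:,2],R)
im=capture('wrist'); cv2.imwrite('pics/w13.png',im[:,:,::-1])
E
```

```text
t 20.25 j [-15.8 -12.1 119.9  -1.2  37.1  92. ] tcp [ 0.5456 -0.1002  0.0558] rpy [-179.97  -35.06  -17.1 ] F [ 0.3  0.3 -0.5] w 94.1
lin(now axes) [-1.4 -2.1  0.7] lin(target axes) [-1.4 -2.1  0.7] |d| 2.6 twist [ 0.14 -0.06 -0.25]
```

View pics/w13.png

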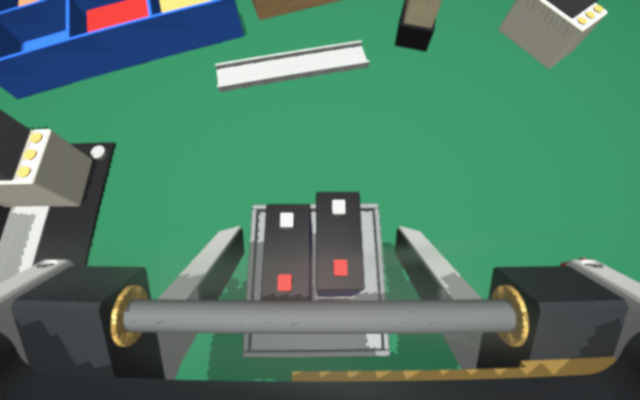

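The pair is centred at column 312 against 319, so I'll shift -2 mm and close on both packs.

Call:
move_arm(claw=[1,1,-1,-1,-1,-1,-1,-1,-1,-1,-1,-1], linear=[[-1.5,-2,0.5],[0,0,0],[0,0,0],[0,0,0],[0,0,0],[0,0,0],[0,0,0],[0,0,0],[0,0,0],[0,0,0],[0,0,0],[0,0,0]], twist=[[0,0,0],[0,0,0],[0,0,0],[0,0,0],[0,0,0],[0,0,0],[0,0,0],[0,0,0],[0,0,0],[0,0,0],[0,0,0],[0,0,0]], newtons=35)

```text
clock: 21.3
tool_pos: [0.5456, -0.0973, 0.0547]
eef_rot: [-180.0, -35.1, -17.0]
contact_force: [1.0, 0.3, 0.2]
gripper_width: 0.0459
```

```bash
python3 - <<'E'
from h import *
show()
im=capture('wrist'); cv2.imwrite('pics/w14.png',im[:,:,::-1])
im=capture('side'); cv2.imwrite('pics/d14.png',im[:,:,::-1])
crop('pics/d14.png','pics/d14c.png',270,190,100,90,6)
E
```

```text
t 21.3 j [-15.4 -12.1 120.1  -1.5  36.9  92.6] tcp [ 0.5456 -0.0973  0.0547] rpy [-179.98  -35.1   -17.03] F [1.  0.3 0.2] w 45.9
```

View pics/w14.png

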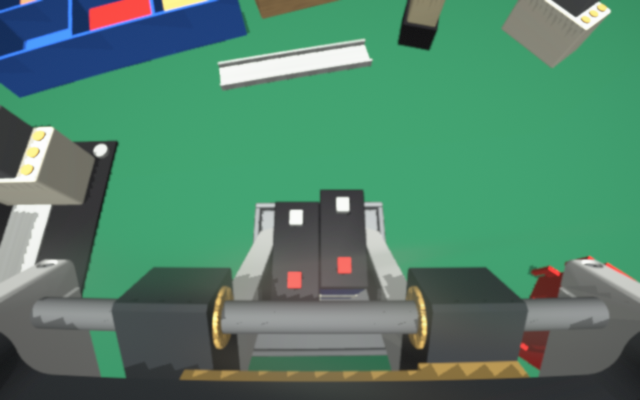

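View pics/d14c.png

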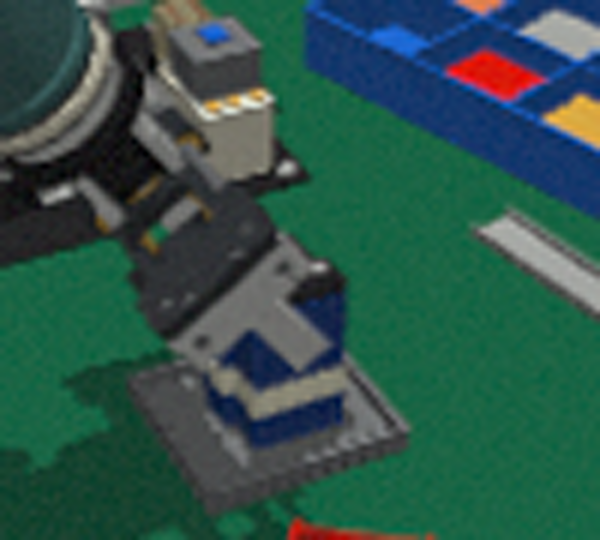

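Both packs are held together (45.9 mm). Lifting, then turning over the tray well clear of the chassis.

Call:
move_arm(claw=[-1,-1,-1,-1,-1,-1,-1,-1,-1,-1], linear=[[2,0,-3],[6,0,-8],[10,0,-14],[14,0,-20],[14,0,-20],[14,0,-20],[14,0,-20],[9,0,-13],[3,0,-5],[0,0,0]], twist=[[0,0,0],[0,0,0],[0,0,0],[0,0,0],[0,0,0],[0,0,0],[0,0,0],[0,0,0],[0,0,0],[0,0,0]])

```text
clock: 22.23
tool_pos: [0.545, -0.0972, 0.2052]
eef_rot: [-180.0, -35.1, -17.0]
contact_force: [1.0, -0.2, -5.0]
gripper_width: 0.0458
```

Call:
move_arm(claw=[-1,-1,-1,-1,-1,-1,-1,-1,-1,-1,-1,-1,-1,-1,-1,-1,-1,-1,-1,-1], linear=[[0,0,0],[0,0,0],[0,0,0],[0,0,0],[0,0,0],[0,0,0],[0,0,0],[0,0,0],[0,0,0],[0,0,0],[0,0,0],[0,0,0],[0,0,0],[0,0,0],[0,0,0],[0,0,0],[0,0,0],[0,0,0],[0,0,0],[0,0,0]], twist=[[1.5,0,-2.1],[2.9,0,-4.1],[2.9,0,-4.1],[2.9,0,-4.1],[2.9,0,-4.1],[2.9,0,-4.1],[2.9,0,-4.1],[2.9,0,-4.1],[2.9,0,-4.1],[2.9,0,-4.1],[2.9,0,-4.1],[2.9,0,-4.1],[2.9,0,-4.1],[2.9,0,-4.1],[2.9,0,-4.1],[2.9,0,-4.1],[2.9,0,-4.1],[2.9,0,-4.1],[1.5,0,-2.2],[0,0,0]])

```text
clock: 23.9
tool_pos: [0.5453, -0.098, 0.2012]
eef_rot: [-179.5, -35.2, 73.3]
contact_force: [0.1, -0.6, -6.1]
gripper_width: 0.0455
```

```bash
python3 - <<'E'
from h import *
s=show();R=Rtool(74,35)
p=m0-.130*CX+.0108*CX   # pack centre 130 in front of face
goto([*p,.150+.0507],R)
im=capture('wrist'); cv2.imwrite('pics/w15.png',im[:,:,::-1])
E
```

```text
t 23.9 j [-36.5   8.9  82.   33.4 101.  -17. ] tcp [ 0.5453 -0.098   0.2012] rpy [-179.53  -35.25   73.3 ] F [ 0.1 -0.6 -6.1] w 45.5
lin(now axes) [182.5  -2.5 129.6] lin(target axes) [183.   -0.8 128.8] |d| 223.8 twist [-0.07 -0.25 -0.57]
```

View pics/w15.png

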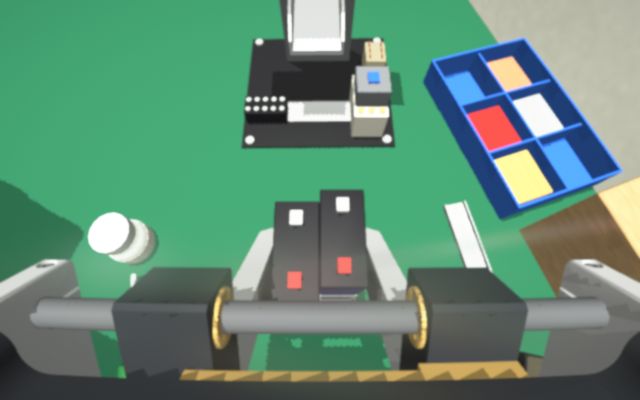

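Call:
move_arm(claw=[-1,-1,-1,-1,-1,-1,-1,-1,-1,-1,-1,-1,-1], linear=[[8,0,5.5],[16,0,11],[22,-0.4,15.5],[22,-0.4,15.5],[22,0,15.5],[22,0,15.5],[22,0,15.5],[22,0,15.5],[15,0,10.5],[9,0,6.5],[3,0,2],[0,0,0],[0,0,0]], twist=[[0,-0.2,-0.5],[0,0,0],[0,0,0],[0,0,0],[0,0,0],[0,0,0],[0,0,0],[0,0,0],[0,0,0],[0,0,0],[0,0,0],[0,0,0],[0,0,0]])

```text
clock: 25.03
tool_pos: [0.6057, 0.1173, 0.2045]
eef_rot: [179.8, -35.0, 74.1]
contact_force: [0.2, -0.4, -5.2]
gripper_width: 0.0459
```

```bash
python3 - <<'E'
from h import *
s=show();R=Rtool(74,35)
p=m0-.130*CX+.0108*CX
goto([*p,.150+.0507],R)
im=capture('wrist'); cv2.imwrite('pics/w16.png',im[:,:,::-1])
im=capture('side'); cv2.imwrite('pics/d16.png',im[:,:,::-1])
crop('pics/d16.png','pics/d16c.png',235,95,100,150,4)
im=capture('scene'); cv2.imwrite('pics/s16.png',im[:,:,::-1])
crop('pics/s16.png','pics/s16c.png',355,100,110,130,4.5)
E
```

```text
t 25.03 j [-13.7   6.8  83.9  35.   88.    1.4] tcp [0.6057 0.1173 0.2045] rpy [179.82 -35.05  74.07] F [ 0.2 -0.4 -5.2] w 45.9
lin(now axes) [-2.   0.5  3.3] lin(target axes) [-2.   0.5  3.3] |d| 3.9 twist [ 0.13 -0.05  0.06]
```

View pics/w16.png

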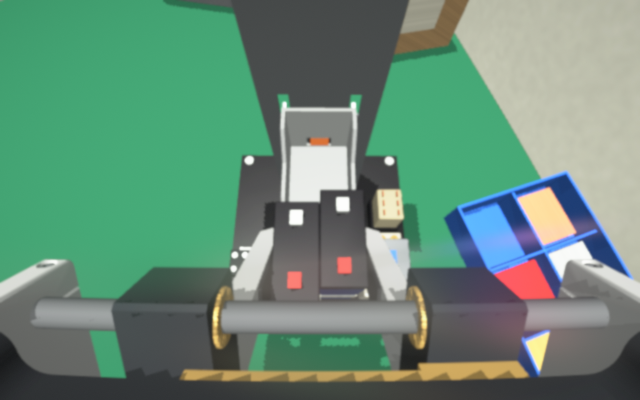

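View pics/s16c.png

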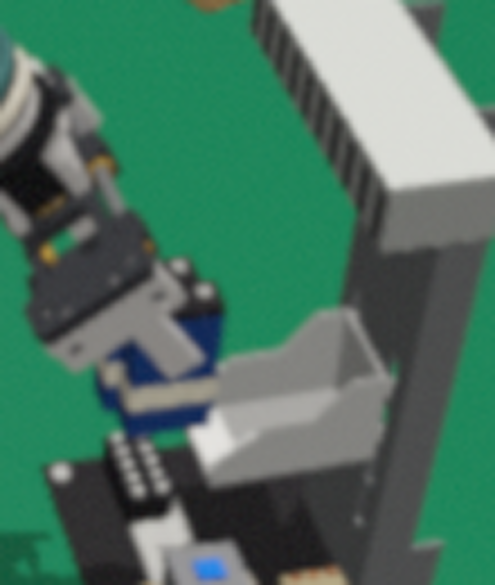

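Packs aligned (pair centre column 319, cradle centre column 319). Moving 78 mm forward over the floor.

Call:
move_arm(claw=[-1,-1,-1,-1,-1,-1,-1,-1,-1], linear=[[5,0.3,-1],[12,0.2,7],[14,0,9],[14,0,9.5],[12,0,8.5],[7.5,0,5],[2.8,0,2],[0,0,0],[0,0,0]], twist=[[0,0,0],[0,0,0],[0,0,0],[0,0,0],[0,0,0],[0,0,0],[0,0,0],[0,0,0],[0,0,0]])

```text
clock: 25.93
tool_pos: [0.628, 0.1927, 0.2107]
eef_rot: [179.8, -35.1, 74.1]
contact_force: [0.2, -0.5, -5.5]
gripper_width: 0.046
```

```bash
python3 - <<'E'
from h import *
s=show();R=Rtool(74,35)
p=m0-.052*CX+.0108*CX
goto([*p,.118+.0507],R)
im=capture('wrist'); cv2.imwrite('pics/w17.png',im[:,:,::-1])
crop('pics/w17.png','pics/w17c.png',230,100,180,220,2.7)
im=capture('scene'); cv2.imwrite('pics/s17.png',im[:,:,::-1])
crop('pics/s17.png','pics/s17c.png',355,100,110,130,4.5)
E
```

```text
t 25.93 j [-5.8  8.8 81.  34.6 84.2  8.4] tcp [0.628  0.1927 0.2107] rpy [179.81 -35.08  74.13] F [ 0.2 -0.5 -5.5] w 46.0
lin(now axes) [-24.5  -0.3  34.2] lin(target axes) [-24.4  -0.1  34.2] |d| 42.0 twist [ 0.12 -0.08  0.1 ]
```

View pics/w17c.png

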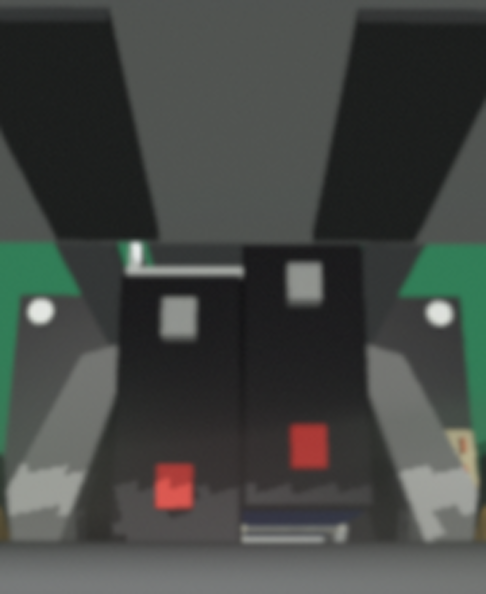

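View pics/s17c.png

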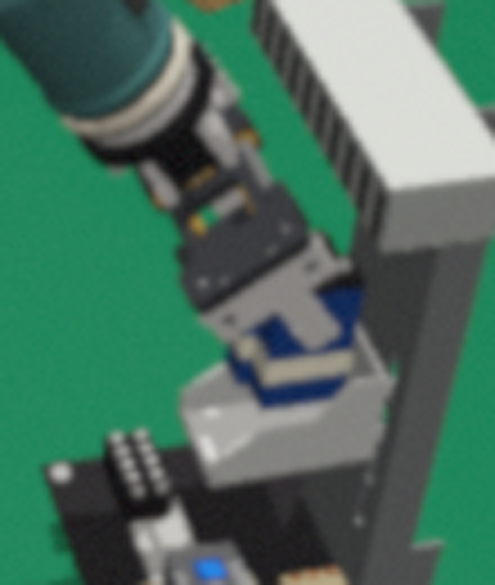

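The packs are over the cradle between the cheeks. Lowering 38 mm, then checking.

Call:
move_arm(claw=[-1,-1,-1,-1,-1,-1,-1,-1,-1], linear=[[-2,0,3],[-4,0,5.5],[-5,0,7],[-5,0,7],[-3.5,0,5],[-2,0,2.5],[-0.7,0,1],[0,0,0],[0,0,0]], twist=[[0.1,0,0],[0,0,0],[0,0,0],[0,0,0],[0,0,0],[0,0,0],[0,0,0],[0,0,0],[0,0,0]])

```text
clock: 26.78
tool_pos: [0.6283, 0.1926, 0.1731]
eef_rot: [179.9, -35.1, 74.1]
contact_force: [-0.2, 0.0, -4.9]
gripper_width: 0.0459
```

```bash
python3 - <<'E'
from h import *
s=show();R=Rtool(74,35)
p=m0-.052*CX+.0108*CX
goto([*p,.118+.0507],R)
E
```

```text
t 26.78 j [-5.8 10.  84.  35.  80.9  6. ] tcp [0.6283 0.1926 0.1731] rpy [179.86 -35.13  74.14] F [-0.2  0.  -4.9] w 45.9
lin(now axes) [-2.8 -0.5  3.4] lin(target axes) [-2.8 -0.5  3.5] |d| 4.5 twist [ 0.06 -0.13  0.12]
```

Call:
move_arm(claw=[-1,-1,-1,-1,-1,-1,-1,-1], linear=[[-0.6,0,0.8],[-0.6,0,0.8],[-0.6,0,0.8],[-0.3,0,0.4],[-0.3,0,0.4],[0,0,0],[0,0,0],[0,0,0]], twist=[[0,0,0],[0,0,0],[0,0,0],[0,0,0],[0,0,0],[0,0,0],[0,0,0],[0,0,0]])

```text
clock: 27.45
tool_pos: [0.628, 0.1924, 0.1688]
eef_rot: [179.9, -35.1, 74.1]
contact_force: [-1.0, -0.3, -4.9]
gripper_width: 0.0455
```

```bash
python3 - <<'E'
from h import *
s=show()
E
```

```text
t 27.45 j [-5.8 10.1 84.3 35.  80.5  5.7] tcp [0.628  0.1924 0.1688] rpy [179.89 -35.11  74.12] F [-1.  -0.3 -4.9] w 45.5
```

Call:
move_arm(claw=[-1,-1,-1,-1,-1], linear=[[-0.3,0,0.4],[-0.3,0,0.4],[-0.3,0,0.4],[0,0,0],[0,0,0]], twist=[[0,0,0],[0,0,0],[0,0,0],[0,0,0],[0,0,0]])

```text
clock: 27.87
tool_pos: [0.6281, 0.1924, 0.1677]
eef_rot: [179.9, -35.1, 74.1]
contact_force: [-0.9, -0.2, -2.9]
gripper_width: 0.0458
```

Call:
move_arm(claw=[-1,-1,-1,-1], linear=[[-0.3,0,0.4],[-0.3,0,0.4],[0,0,0],[0,0,0]], twist=[[0,0,0],[0,0,0],[0,0,0],[0,0,0]])

```text
clock: 28.2
tool_pos: [0.6281, 0.1924, 0.1675]
eef_rot: [179.8, -35.2, 74.2]
contact_force: [-3.6, -2.9, 2.7]
gripper_width: 0.0461
```

```bash
python3 - <<'E'
from h import *
s=show()
im=capture('scene'); cv2.imwrite('pics/s18.png',im[:,:,::-1])
crop('pics/s18.png','pics/s18c.png',355,100,110,130,4.5)
E
```

```text
t 28.2 j [-5.8 10.1 84.4 35.1 80.3  5.5] tcp [0.6281 0.1924 0.1675] rpy [179.83 -35.15  74.18] F [-3.6 -2.9  2.7] w 46.1
```

View pics/s18c.png

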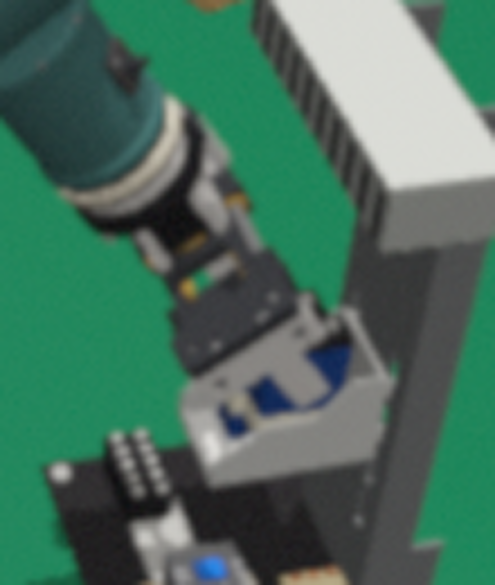

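Seated on the floor (TCP height within 1 mm of expected). Unload, open and withdraw along the tool axis.

Call:
move_arm(claw=[-1,-1,0.4,0.4,0.4,0.4,0.4,0.4], linear=[[0.4,0,-0.5],[0,0,0],[0,0,0],[0,0,0],[0,0,0],[0,0,0],[0,0,0],[0,0,0]], twist=[[0,0,0],[0,0,0],[0,0,0],[0,0,0],[0,0,0],[0,0,0],[0,0,0],[0,0,0]])

```text
clock: 28.92
tool_pos: [0.6281, 0.1924, 0.1668]
eef_rot: [179.9, -35.1, 74.1]
contact_force: [0.3, 0.3, -1.5]
gripper_width: 0.0661
```

Call:
move_arm(claw=[0.4,0.4,0.4,0.4,0.4,0.4,0.4,0.4,0.4,0.4,0.4], linear=[[0,0,-4],[0,0,-8],[0,0,-14],[0,0,-20],[0,0,-25],[0,0,-30],[0,0,-30],[0,0,-25],[0,0,-15],[0,0,0],[0,0,0]], twist=[[0,0,0],[0,0,0],[0,0,0],[0,0,0],[0,0,0],[0,0,0],[0,0,0],[0,0,0],[0,0,0],[0,0,0],[0,0,0]])

```text
clock: 29.83
tool_pos: [0.6012, 0.0971, 0.3081]
eef_rot: [179.7, -35.1, 74.2]
contact_force: [-0.1, 0.5, -1.4]
gripper_width: 0.0659
```

```bash
python3 - <<'E'
from h import *
s=show()
im=capture('wrist'); cv2.imwrite('pics/w19.png',im[:,:,::-1])
im=capture('scene'); cv2.imwrite('pics/s19.png',im[:,:,::-1])
crop('pics/s19.png','pics/s19c.png',355,100,110,130,4.5)
im=capture('side'); cv2.imwrite('pics/d19.png',im[:,:,::-1])
E
```

```text
t 29.83 j [-15.9   5.1  74.   35.6  98.6   6.2] tcp [0.6012 0.0971 0.3081] rpy [179.71 -35.11  74.16] F [-0.1  0.5 -1.4] w 65.9
```

View pics/w19.png

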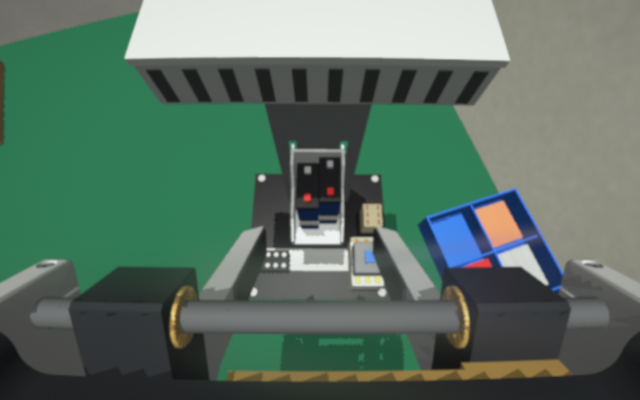

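View pics/s19c.png

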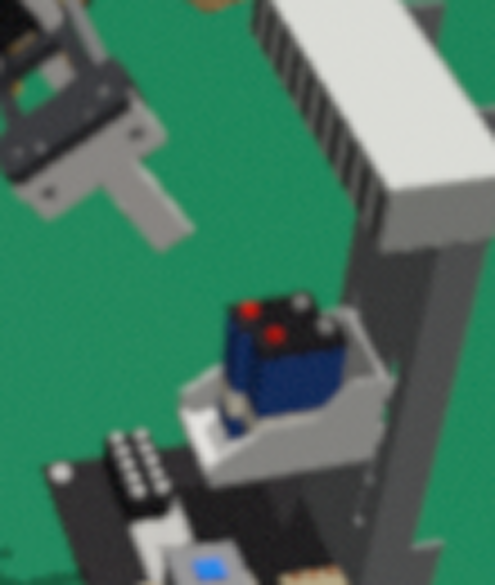

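View pics/d19.png

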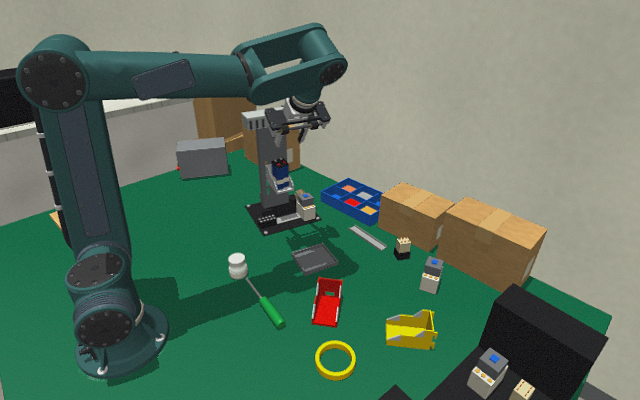

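Both packs stand upright side by side in the cradle, the tray is empty, and the bystanders and look-alikes are unmoved. One numeric check from the scene image, then hand in.

```bash
python3 - <<'E'
from h import *
S=cam('scene');W=cam('wrist')
crop('pics/w19.png','pics/w19c.png',280,130,80,120,5)
f=lambda p,o,k:(o[0]+(p[0]+.5)/k-.5,o[1]+(p[1]+.5)/k-.5)
im=cv2.imread('pics/s19.png').astype(int);B,G,Rr=im[...,0],im[...,1],im[...,2]
iw=cv2.imread('pics/w19.png').astype(int)
def reds(a,x0,y0,x1,y1):
    m=((a[...,2]>110)&(a[...,1]<90)&(a[...,0]<90)).astype(np.uint8);k=np.zeros_like(m);k[y0:y1,x0:x1]=m[y0:y1,x0:x1]
    n,_,st,c=cv2.connectedComponentsWithStats(k);return [tuple(c[i]) for i in range(1,n) if st[i,4]>=4]
rs=reds(im,400,160,425,185);rw=reds(iw,290,150,350,215);print(rs,rw)
for a in rs:
    for b in rw:
        p,e=tri(S,a,W,b);d=p[:2]-m0;print(p,e,'cradle x %.1f y %.1f'%(d@CX*1e3+50,d@CY*1e3))
# tabs/ rear top corners of cradle expected at z .115+.064
for y in(.031,-.031): print(proj(W,[*(m0+y*CY),.179]),proj(S,[*(m0+y*CY),.179]))
a=cv2.absdiff(cv2.imread('pics/s0.png') if False else cv2.imread('pics/scene0.png'),cv2.imread('pics/s19.png')).sum(2)
for n,(x,y) in dict(relay=(280,312),cont=(222,320),rail=(330,298),red=(240,229),yel=(176,277)).items(): print(n,a[y-10:y+10,x-12:x+12].mean().round(1))
E
```

```text
[(np.float64(410.0), np.float64(168.2)), (np.float64(415.6666666666667), np.float64(173.88888888888889))] [(np.float64(329.9166666666667), np.float64(190.77083333333334)), (np.float64(306.7241379310345), np.float64(197.56896551724137))]
[0.62650683 0.15384945 0.2272587 ] 7.910564742732038 cradle x -28.6 y -9.4
[0.60710308 0.16568084 0.20563187] 0.30315327618189175 cradle x -22.6 y 12.5
[0.63124238 0.16643387 0.20501376] 0.01435789334634505 cradle x -15.2 y -10.5
[0.61031563 0.17947412 0.18121787] 9.18199472709853 cradle x -8.4 y 13.2
[[292.61695806 146.99292315]] [[432.66775924 167.6850385 ]]
[[346.41004513 147.05109748]] [[441.36169218 183.31475764]]
relay 11.3
cont 11.3
rail 12.5
red 10.8
yel 9.2
```

View pics/w19c.png

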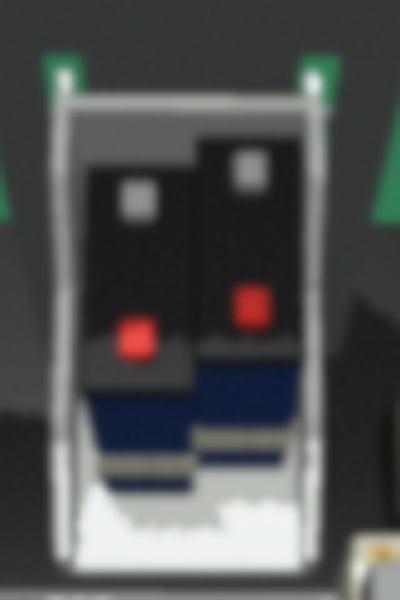

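```bash
python3 - <<'E'
from h import *
show();print(job_done())
E
```

```text
t 29.98 j [-15.8   5.2  74.2  35.6  98.6   6.2] tcp [0.6003 0.0984 0.3052] rpy [-179.9   -35.1    74.04] F [-0.4 -0.1 -0.3] w 65.5
the job is handed in; nothing more can be done
None
```

I hung the zinc cradle by its four tabs in the top two slot rows and pressed it down until the orange catch snapped out through the window. I then lifted both packs together in one grasp, stood them side by side in the cradle and let go. I handed in at about 30 s with the gripper clear of everything.

- **Cradle:** after I released it, the wrist picture showed the catch filling the window, the cradle centred on the slots and the upper tabs in them. By arm position its underside read about 1 mm below home height, within measuring error. While I pressed it down, the arm gave 1 to 2 mm sideways. I recentred the cradle before letting go.
- **Packs:** both are upright on the floor between the cheeks. Their red terminals both measured about 205 mm high, against a pack top of 208 mm if flat on the floor. They keep the 5 to 7 mm front-to-back stagger they had in the tray.
- **Catch at the end:** the packs hid it in the last pictures, so I last saw it out just before placing them.
- **Everything else:** the spare relay, spare contactor, rail offcut and the red and yellow look-alikes look unchanged from the first picture.

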